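Exchange the spent tools in the rack for new ones

ROBOT

A 6-joint arm with a two-finger parallel gripper is mounted at the origin on the work surface. World frame = base frame: x ahead of the robot, y to its left, z up, the work surface at z = 0. Lengths are in m, angles in rad, forces in N, time in s.
With the tool pointing down it reaches from about 0.375 to 0.9 m from the base axis. Payload 3.1 kg.
Tool frame: the origin (TCP) lies midway between the tips of the shut fingers; the grasp point (between the pads) lies 19 mm behind it; z points along the fingers, x is the direction in which the jaws open and shut, and the axes are right-handed (so a half turn about z gives the same grasp; the last joint's range is limited). The gripper opens to 87 mm and grips with 3 to 60 N. Pads are 19 mm wide; open, the fingers measure 117 mm over their backs; the gripper's body (75 mm by 190 mm) begins 51 mm behind the grasp point.
Start: joints at [-1.341, 0.527, 1.433, -0, 1.181, -0.178], TCP at [0.248, -0.574, 0.223] pointing down, gripper open.
Joint ranges: [-3.08, 3.08], [-0.75, 2.2], [0.22, 2.44], [-1.43, 4.57], [0, 2.65], [-2.85, 2.85]. Speed limits (rad/s): [2.79, 2.79, 3.14, 3.14, 3.14, 3.14].

INTERFACE

Orientations are given as a rotation vector (axis times angle).
In Python, from rig import r gives the robot as it stands.
- The arm moves only by the shell command python3 -m inch 'ROWS' [FORCE]. ROWS is a JSON object of lists of equal length, an entry for each row: "delta_pos": the shift along the tool's x, y, z normalised to -1 to 1, where 1 is 500 mm, a list of three; "twist": the turn, a rotation vector about the tool's x, y, z normalised to -1 to 1, where 1 is 2 rad, a list of three; "fingers": the opening, from -1 (shut) to 1 (fully open). A call has 1 to 8 rows; each row is the pose to reach, as a shift and turn from the pose commanded when the call began, along the tool's axes at that moment; what a row does not reach only later rows make up. A row lasts 1/10 s, in which the tool goes at most 50 mm and 8.59 degrees, less where a joint would pass 70% of its speed; a pose out of reach is approached as far as the arm can. A call with a number of a shift or a turn outside -1 to 1 is refused whole. A call with a gripper value outside its range is refused whole. The fingers move at their own pace and stop on an object; FORCE is the grip in N (left out, the last holds). Time passes only in rows, so rows that repeat a pose let the fingers close. It gives the time, the measured TCP pose, the force and the opening at its end, in the units of the state.
- r.get_state(): the state, without advancing time (a new reading comes with each control period).
- r.read_camera(name): name is "scene" or "top" or "wrist"; returns the picture (420x560x3 uint8, red, green, blue); there is no depth.
- r.camera_info(name): a dict with "vfov" (degrees; the focal length in pixels is half the picture's height over the tangent of half this angle, whatever the lens; pixels are square), "cx", "cy" (the principal point, pixels), "xyz" and "orientation" of the camera in the world. Camera axes: x right, y up, looking along -z (the intrinsics and any distortion apply to the point x, -y, -z); pixel columns grow to the right and rows downward; lengths in m; the calibration is good to about 2 mm. A picture is of the moment at which its call begins: read the wrist's pose just before it. camera_info takes no time and is no camera call; for the wrist camera it gives the pose at the moment of the call.
- r.hand_in(): hands the job in, once; it reports no verdict.
Trained networks look in the newest picture that a camera, given by its name, has taken for a name from the list of things; names that differ only in an ending like _2 or _b are one class to them, and where a whole thing is asked for, a point or a joint stands for the part that bears it (a point fixed in the world has none). Each returns a list of dicts, best first, with "p" (0 to 1); they miss things now and then, are a little off and sometimes report something else, mostly with a low value. They report only what shows in the picture. A call takes as long as a camera call. They do not tell look-alikes from the thing itself.
- r.outline_of(camera, thing): "mask" (420x560 bool, what is visible of it) and "location" ([column, row] in pixels, amid what is visible of it).
- r.place_of(camera, thing): "location" ([column, row] in pixels: a listed point, or the origin of a listed thing).
The state is a dict: "t": time; "qpos": joint angles; "qvel": joint speeds; "joint_torque": joint torques, N m; "tcp_pos": TCP position; "tool_rot": TCP orientation; "contact_force": force on the tool from outside, world axes, zero at the start; "wrist_torque": the same for the moment, N m; "gripper_width": opening from 0.0 (shut) to 1.0 (fully open).
Only numpy, scipy, OpenCV 4.12 (cv2) and the standard library are available. Lean on these libraries where they do the work, as an engineer would, in place of code of your own. Each camera call takes 0.05 s, during which the arm holds its last target.

TASK

The end mill in the three-place tool rack has snapped and the face mill in the same rack has lost inserts: exchange each for the new tool of the same kind from the two-place carrying tray, leaving each old tool in the tray place that its replacement came from. The empty tightening fixture is free for parking a tool on the way, and is empty again at the end. Every tool must stand fully home, its flange slots over the keys of its socket; knock no tool over, and leave the slim holder in the rack as it is.

Things in the scene. Friction and masses are not known exactly. Their poses are not given: they have to be found in the camera images.
- end_mill_snapped: Old end mill, in the rack: upright steel tool holder. Origin: centre of the flange's underside, z up. Taper (32 mm) and stud reach 70 mm below it; flange 46 mm across, 20 high, two like slots 16 mm wide at its +x and -x edges (a half turn changes nothing). Round nut 42 mm across, 47 to 70 mm above the origin: grip at 59. Cutter snapped to a stub 77 mm above the origin. 0.55 kg
- end_mill_new: New end mill, in the tray: same holder, origin, slots and nut (42 mm across, grip 59 mm above the origin) as end_mill_snapped, but with its whole fluted cutter, 13 mm thick, standing 22 mm out of the nut, to 92 mm above the origin. 0.55 kg
- face_mill_worn: Worn face mill, in the rack: same taper, flange, slots and origin as end_mill_snapped; above the flange a 39 mm neck, then the round cutter head, 49 mm across, from 37 to 78 mm above the origin (grip it about 59 mm above the origin), five pockets round its upper rim with only two brass-coloured inserts left. 0.7 kg
- face_mill_new: New face mill, in the tray: same taper, flange, slots, origin and 49 mm round head (grip it about 59 mm above the origin) as face_mill_worn, but with all five brass-coloured inserts. 0.7 kg
- slim_holder: Third tool of the rack, which stays where it is: same taper, flange and origin as end_mill_snapped, with a slender conical nose (24 mm across at its top) and a thin drill up to 87 mm above the origin. 0.45 kg
- rack_end_place: Where the snapped end mill stands: black socket block, 86 x 92 mm, fixed, one of three in a row (along its y, 100 mm apart) in the blue rack. Origin: centre of its mouth (34 mm bore, open below), at its top face 85 mm above the bench. Two steel keys 10 mm wide, 9 high, 18 to 27 mm out at +x and -x, enter the flange's slots. Tool home: its origin at this one, x axes parallel either way
- rack_face_place: The place in the blue three-place rack where the worn face mill stands at the start: same block, origin and keys as rack_end_place.
- tray_end_place: The place in the carrying tray (grey plastic, two black socket blocks in a row, 100 mm apart) where the new end mill stands at the start: same block, origin, height and keys as rack_end_place.
- tray_face_place: The place in the grey two-place carrying tray where the new face mill stands at the start: same block, origin, height and keys as rack_end_place.
- tightening_fixture: Bench tightening fixture, empty: round aluminium post, 72 mm across, on a square foot, with a short lever at its -x side; fixed. Origin: centre of its mouth, at its top, 85 mm above the bench; same bore and the same two keys at +x and -x as the socket blocks.
There are look-alikes about, which are no part of the job. What is shaped like the face_mill_worn but red is not meant.

How it is judged:
At the end, for the whole second after the job is handed in: Each new tool stands in its old counterpart's rack place and each old tool in its replacement's tray place: at rest, within 5 mm of the place's centre and 4 mm of fully home, upright within 0.1 rad, slots turned to the keys within 0.2 rad (either way round) (horizontal distance between end_mill_new and rack_end_place below 0.005 m and z of end_mill_new in the frame of rack_end_place between -0.004 and 0.004 m and angle between each of end_mill_new, face_mill_new, end_mill_snapped, face_mill_worn's own z axis and vertical below 0.1 rad and angle between the x axis of end_mill_new and the x axis of rack_end_place, either way round below 0.2 rad and linear speed of each of end_mill_new, face_mill_new, end_mill_snapped, face_mill_worn below 0.02 m/s and horizontal distance between face_mill_new and rack_face_place below 0.005 m and z of face_mill_new in the frame of rack_face_place between -0.004 and 0.004 m and angle between the x axis of face_mill_new and the x axis of rack_face_place, either way round below 0.2 rad and horizontal distance between end_mill_snapped and tray_end_place below 0.005 m and z of end_mill_snapped in the frame of tray_end_place between -0.004 and 0.004 m and angle between the x axis of end_mill_snapped and the x axis of tray_end_place, either way round below 0.2 rad and horizontal distance between face_mill_worn and tray_face_place below 0.005 m and z of face_mill_worn in the frame of tray_face_place between -0.004 and 0.004 m and angle between the x axis of face_mill_worn and the x axis of tray_face_place, either way round below 0.2 rad); the robot touches nothing.
It fails at once if the slim holder in the rack is moved by more than 8 mm or tilted by more than 0.2 rad (distance of slim_holder from where it was at the start of the episode above 0.008 m or angle between slim_holder's own z axis and vertical above 0.2 rad).
It fails at once if a tool is tipped over (more than 0.9 rad from upright) (angle between any of end_mill_new, face_mill_new, end_mill_snapped, face_mill_worn's own z axis and vertical above 0.9 rad).
It also fails if it takes over 128 s, if anything falls off the work surface, if the arm or the gripper's body presses on something with over 40 N, if the wrist force passes 120 N, or if a joint passes its speed limit or range.

## Working session

There is one attempt and no reset: what is moved stays moved. The work goes in short steps, Python scripts to look and compute and a shell command to move; the robot and the scene stay as the last step left them, time stands still between calls to the robot, and variables do not carry over. Pictures are saved under pics/ and viewed, and the job is handed in when it is done.

```bash
ls; mkdir -p pics; python3 - <<'E'
from rig import r
import cv2
print(r.get_state())
for n in ["scene","top","wrist"]:
    print(n,r.camera_info(n))
    im=r.read_camera(n); cv2.imwrite(f"pics/{n}0.png",im[:,:,::-1])
E
```

```text
pics
{'t': 0.0, 'qpos': array([-1.34148101e+00,  5.28452064e-01,  1.43388944e+00,  3.82313932e-06,
        1.18139157e+00, -1.78493403e-01]), 'qvel': array([-0.00115622,  0.00049506,  0.0015022 , -0.0001288 ,  0.00035017,
        0.00027531]), 'joint_torque': array([-1.00229779e-04, -4.40043569e+01, -1.76590651e+01,  6.35273801e-02,
        5.82993426e-02, -1.70475619e-04]), 'tcp_pos': array([ 0.24773871, -0.57301448,  0.22158439]), 'tool_rot': array([-2.62401376e+00,  1.72478156e+00,  2.43207136e-03]), 'contact_force': array([ 0.59571709, -0.72247433,  0.04111598]), 'wrist_torque': array([-0.00221806, -0.00740941, -0.00985785]), 'gripper_width': 1.000280380642525}
scene {'vfov': 46.77661572963282, 'cx': 283.31584118239823, 'cy': 215.72894453945682, 'xyz': array([0.76870654, 0.35640347, 0.77872539]), 'orientation': array([0.22889636, 0.68012789, 2.4659537 ])}
top {'vfov': 51.54250582204317, 'cx': 282.8765150217721, 'cy': 213.25086273696695, 'xyz': array([0.48898767, 0.03393716, 1.04081867]), 'orientation': array([ 0.04589824, -0.04090238, -1.57474604])}
wrist {'vfov': 65.72928561990585, 'cx': 279.7521058471686, 'cy': 213.25653083774432, 'xyz': array([ 0.31698297, -0.54485523,  0.38357173]), 'orientation': array([-0.24475388,  0.1636277 , -1.15359734])}
```

View pics/scene0.png

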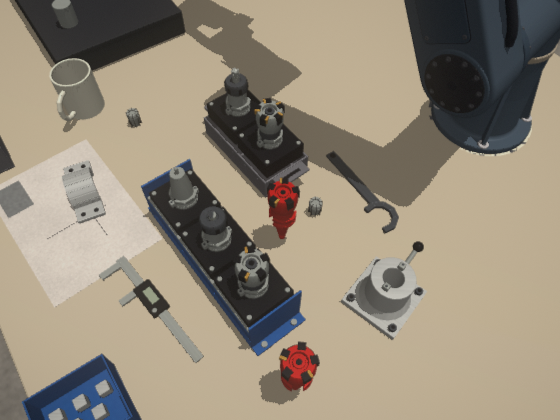

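View pics/top0.png

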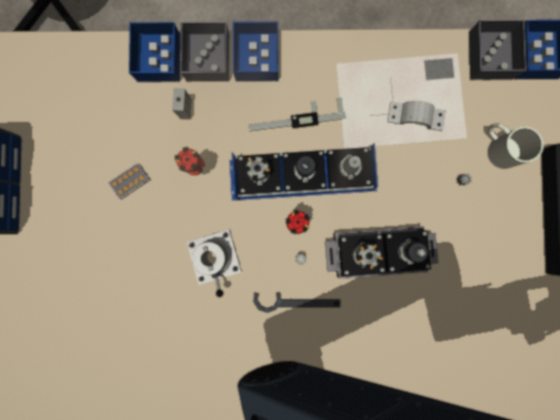

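View pics/wrist0.png

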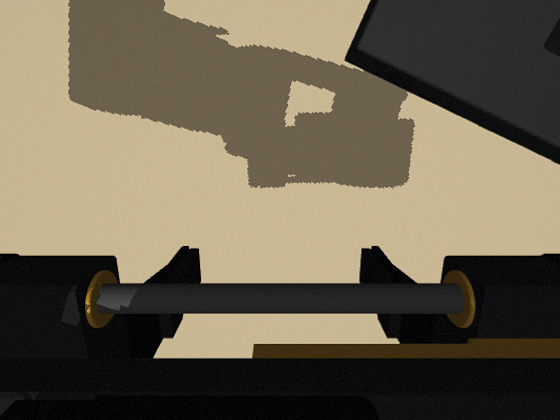

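```bash
cat > h.py <<'E'
import numpy as np, cv2
from rig import r
from scipy.spatial.transform import Rotation as R
def K(ci): 
    f=210/np.tan(np.radians(ci['vfov'])/2); return f
def ray(ci,px):
    f=K(ci); d=np.array([(px[0]-ci['cx'])/f,-(px[1]-ci['cy'])/f,-1]); d=R.from_rotvec(ci['orientation']).apply(d); return np.array(ci['xyz']),d
def at_z(ci,px,z):
    o,d=ray(ci,px); return o+d*(z-o[2])/d[2]
def proj(ci,p):
    q=R.from_rotvec(ci['orientation']).inv().apply(np.atleast_2d(p)-ci['xyz']); f=K(ci)
    return np.c_[ci['cx']+f*q[:,0]/-q[:,2], ci['cy']-f*q[:,1]/-q[:,2]]
def tri(obs):
    A=np.zeros((3,3));b=np.zeros(3)
    for ci,px in obs:
        o,d=ray(ci,px); d/=np.linalg.norm(d); M=np.eye(3)-np.outer(d,d); A+=M; b+=M@o
    return np.linalg.solve(A,b)
E
python3 - <<'E'
from h import *
names="end_mill_snapped end_mill_new face_mill_worn face_mill_new slim_holder rack_end_place rack_face_place tray_end_place tray_face_place tightening_fixture".split()
cs={c:r.camera_info(c) for c in("top","scene")}
for n in names:
    for c in cs:
        for d in r.place_of(c,n): print(n,c,np.round(d['location'],1),round(d['p'],2),at_z(cs[c],d['location'],.085).round(4))
print(r.get_state()['t'])
E
```

```text
end_mill_snapped top [303.7 171.6] 0.88 [ 0.6339 -0.0096  0.085 ]
end_mill_snapped scene [218.2 238.4] 0.63 [ 0.6365 -0.0069  0.085 ]
end_mill_new top [405.9 250.5] 0.88 [ 0.459 -0.232  0.085]
end_mill_new scene [236. 107.] 0.92 [ 0.4625 -0.236   0.085 ]
face_mill_worn top [257.  173.8] 0.94 [0.6295 0.0937 0.085 ]
face_mill_worn top [193.7 166.8] 0.92 [0.6458 0.234  0.085 ]
face_mill_worn top [295.  221.6] 0.8 [0.5233 0.0103 0.085 ]
face_mill_worn scene [295.  375.6] 0.84 [0.658  0.2402 0.085 ]
face_mill_worn scene [284.5 217.4] 0.82 [0.525  0.0203 0.085 ]
face_mill_worn scene [252.2 283.3] 0.77 [0.633 0.09  0.085]
face_mill_new top [362.5 254. ] 0.71 [ 0.4518 -0.137   0.085 ]
face_mill_new scene [269.4 137.4] 0.7 [ 0.4508 -0.1373  0.085 ]
slim_holder top [350.5 167. ] 0.78 [ 0.6437 -0.1132  0.085 ]
slim_holder scene [185.  197.5] 0.86 [ 0.6432 -0.1066  0.085 ]
rack_end_place top [304.4 167.8] 0.75 [ 0.6424 -0.0112  0.085 ]
rack_end_place top [301.8 171.5] 0.69 [ 0.6342 -0.0054  0.085 ]
rack_end_place scene [218.5 238.8] 0.72 [ 0.6365 -0.006   0.085 ]
rack_face_place top [258.9 174.3] 0.85 [0.6284 0.0895 0.085 ]
rack_face_place scene [253.2 287.8] 0.84 [0.6357 0.0971 0.085 ]
tray_end_place top [407.2 250.1] 0.86 [ 0.4598 -0.2349  0.085 ]
tray_end_place scene [237.8 105.8] 0.64 [ 0.458  -0.2368  0.085 ]
tray_face_place top [363.4 255.8] 0.8 [ 0.4478 -0.1389  0.085 ]
tray_face_place top [350. 165.] 0.16 [ 0.6481 -0.1122  0.085 ]
tray_face_place scene [269.1 137.5] 0.71 [ 0.4514 -0.1374  0.085 ]
tightening_fixture top [208.  258.5] 0.6 [0.4433 0.2012 0.085 ]
tightening_fixture scene [396.6 278.6] 0.68 [0.443  0.2087 0.085 ]
1.15
```

```bash
cat >> h.py <<'E'
def look():
    s=r.get_state(); return s
def camrel():
    s=r.get_state(); ci=r.camera_info('wrist'); Rt=R.from_rotvec(s['tool_rot']); return Rt.inv().apply(ci['xyz']-s['tcp_pos']), (Rt.inv()*R.from_rotvec(ci['orientation']))
def pose():
    s=r.get_state(); M=R.from_rotvec(s['tool_rot']).as_matrix(); return s, M
def rows(target, yaw):
    """total delta from current pose -> delta_pos/twist normalised; target tcp, jaw yaw (mod pi), tool down"""
    s,M=pose(); 
    best=None
    for y in (yaw,yaw+np.pi,yaw-np.pi):
        T=np.array([[np.cos(y),np.sin(y),0],[np.sin(y),-np.cos(y),0],[0,0,-1]])
        rv=R.from_matrix(M.T@T).as_rotvec()
        if best is None or np.linalg.norm(rv)<np.linalg.norm(best): best=rv
    d=M.T@(np.array(target)-s['tcp_pos'])
    print('mm',(d*1000).round(1),'delta_pos',(d/.5).round(4),'twist',(best/2).round(4),'rows>=',round(max(np.linalg.norm(d)/.05,np.degrees(np.linalg.norm(best))/8.59),1))
def st():
    s,M=pose(); print('t %.2f tcp %s jawyaw %.4f tilt %.4f F %s w %.1fmm q %s'%(s['t'],s['tcp_pos'].round(4),np.arctan2(M[1,0],M[0,0]),np.arccos(-M[2,2]),s['contact_force'].round(1),s['gripper_width']*87,s['qpos'].round(2)))
E
python3 - <<'E'
from h import *
p,o=camrel(); print(p,o.as_matrix().round(3))
# where optic axis hits below, in tool frame
d=o.apply([0,0,-1]); print(d)
st(); rows([0.5,0,0.3],0.0); rows([0.5,0,0.3],-np.pi/2)
E
```

```text
[ 0.0012496  -0.07480959 -0.16188099] [[ 1.    -0.001  0.   ]
 [-0.001 -0.961 -0.275]
 [ 0.     0.275 -0.961]]
[-4.51271518e-05  2.74978723e-01  9.61450311e-01]
t 1.15 tcp [ 0.2479 -0.5737  0.2225] jawyaw -1.1630 tilt 0.0000 F [ 0.4 -0.6 -0.8] w 87.0mm q [-1.34  0.53  1.43  0.    1.18 -0.18]
mm [-426.7 -459.   -77.4] delta_pos [-0.8533 -0.9179 -0.1549] twist [-0.      0.     -0.5815] rows>= 12.6
mm [-426.7 -459.   -77.4] delta_pos [-0.8533 -0.9179 -0.1549] twist [-0.      0.      0.2039] rows>= 12.6
```

```bash
python3 - <<'E'
from h import *
for c,(x0,y0,x1,y1) in {"top":(180,130,440,300),"scene":(130,50,440,350)}.items():
    im=cv2.imread(f"pics/{c}0.png")[y0:y1,x0:x1]; k=min(800/im.shape[1],600/im.shape[0])
    cv2.imwrite(f"pics/{c}0z.png",cv2.resize(im,None,fx=k,fy=k,interpolation=cv2.INTER_CUBIC)); print(k)
E
```

```text
3.076923076923077
2.0
```

View pics/scene0z.png

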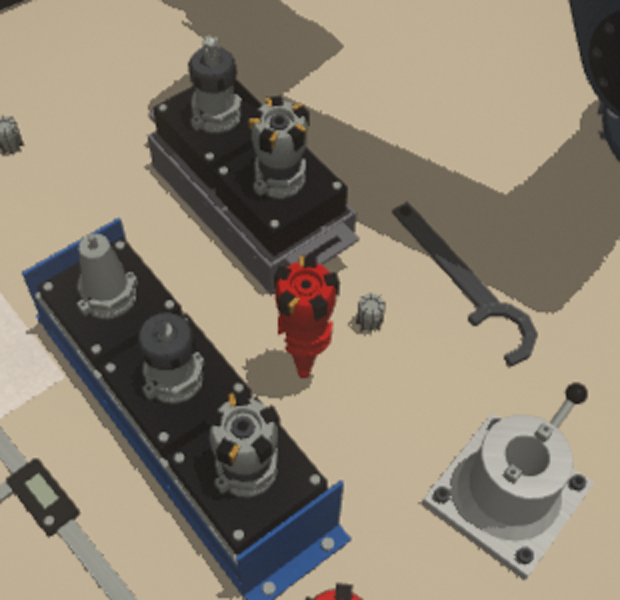

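```bash
python3 - <<'E'
from h import *
rows([0.42,0,0.36],-np.pi/2)
E
```

```text
mm [-458.4 -385.5 -137.4] delta_pos [-0.9168 -0.771  -0.2749] twist [-0.      0.      0.2039] rows>= 12.3
```

```bash
python3 -m inch '{"delta_pos":[[-0.917,-0.771,-0.275],[-0.917,-0.771,-0.275],[-0.917,-0.771,-0.275],[-0.917,-0.771,-0.275],[-0.917,-0.771,-0.275],[-0.917,-0.771,-0.275],[-0.917,-0.771,-0.275],[-0.917,-0.771,-0.275]],"twist":[[0,0,0.204],[0,0,0.204],[0,0,0.204],[0,0,0.204],[0,0,0.204],[0,0,0.204],[0,0,0.204],[0,0,0.204]],"fingers":[1,1,1,1,1,1,1,1]}'; python3 - <<'E'
from h import *
st();rows([0.42,0,0.36],-np.pi/2)
E
```

```text
t: 1.95
tcp_pos: [0.36, -0.1984, 0.3127]
tool_rot: [-2.22, 2.222, -0.001]
contact_force: [0.4, -0.2, 0.8]
gripper_width: 0.998
t 1.95 tcp [ 0.36   -0.1984  0.3127] jawyaw -1.5718 tilt 0.0009 F [ 0.4 -0.2  0.8] w 86.8mm q [-0.78  0.11  1.81  0.    1.22  0.79]
mm [-198.5  -59.8  -47.3] delta_pos [-0.3969 -0.1196 -0.0946] twist [-0.0004 -0.0002 -0.0005] rows>= 4.3
```

```bash
python3 -m inch '{"delta_pos":[[-0.4,-0.12,-0.095],[-0.4,-0.12,-0.095],[-0.4,-0.12,-0.095],[-0.4,-0.12,-0.095],[-0.4,-0.12,-0.095],[-0.4,-0.12,-0.095]],"twist":[[0,0,0],[0,0,0],[0,0,0],[0,0,0],[0,0,0],[0,0,0]],"fingers":[1,1,1,1,1,1]}'; python3 - <<'E'
from h import *
st(); ci=r.camera_info('wrist'); im=r.read_camera('wrist'); cv2.imwrite('pics/w1.png',im[:,:,::-1])
np.save('w1.npy',im); import pickle; pickle.dump(ci,open('w1.pkl','wb'))
names="end_mill_snapped end_mill_new face_mill_worn face_mill_new slim_holder rack_end_place rack_face_place tray_end_place tray_face_place tightening_fixture".split()
for n in names:
        for d in r.place_of('wrist',n): print(n,np.round(d['location'],1),round(d['p'],2),at_z(ci,d['location'],.085).round(4))
E
```

```text
t: 2.55
tcp_pos: [0.4204, 0.0017, 0.3604]
tool_rot: [-2.226, 2.215, -0.003]
contact_force: [-0.3, -0.1, -0.3]
gripper_width: 1.0
t 2.55 tcp [0.4204 0.0017 0.3604] jawyaw -1.5661 tilt 0.0021 F [-0.3 -0.1 -0.3] w 87.0mm q [-0.26  0.08  1.71  0.    1.36  1.3 ]
end_mill_new [459.8 148.5] 0.66 [ 0.4618 -0.2377  0.085 ]
face_mill_worn [205.6   0. ] 0.65 [0.6321 0.0891 0.085 ]
face_mill_worn [273.9  99.7] 0.6 [0.5214 0.0084 0.085 ]
rack_face_place [455.5 151.8] 0.52 [ 0.4574 -0.2327  0.085 ]
tray_end_place [458.6 149.9] 0.75 [ 0.4599 -0.2364  0.085 ]
tray_face_place [383.1 154.7] 0.82 [ 0.453  -0.1369  0.085 ]
tightening_fixture [127.6 159.1] 0.67 [0.4452 0.2038 0.085 ]
```

View pics/w1.png

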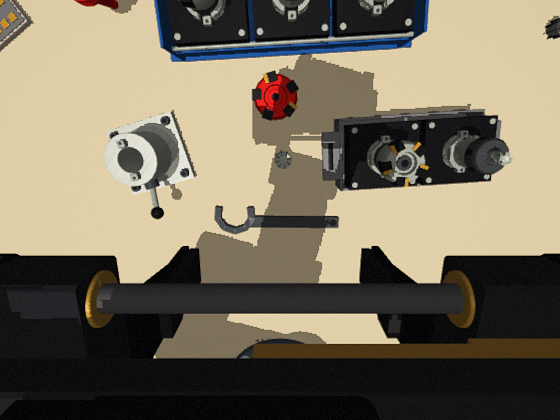

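```bash
python3 -m inch '{"delta_pos":[[0,-0.3,0],[0,-0.3,0],[0,-0.3,0],[0,-0.3,0],[0,-0.3,0]],"twist":[[0,0,0],[0,0,0],[0,0,0],[0,0,0],[0,0,0]],"fingers":[1,1,1,1,1]}'; python3 - <<'E'
from h import *
st(); ci=r.camera_info('wrist'); im=r.read_camera('wrist'); cv2.imwrite('pics/w2.png',im[:,:,::-1])
np.save('w2.npy',im); import pickle; pickle.dump(ci,open('w2.pkl','wb'))
def z(src,n,x0,y0,x1,y1,k):
    cv2.imwrite(n,cv2.resize(src[y0:y1,x0:x1,::-1],None,fx=k,fy=k,interpolation=cv2.INTER_CUBIC))
z(np.load('w1.npy'),'pics/w1a.png',310,90,530,200,3.6)
z(np.load('w1.npy'),'pics/w1b.png',90,100,210,220,5)
z(im,'pics/w2a.png',150,60,440,220,2.75)
E
```

```text
t: 3.6
tcp_pos: [0.5702, -0.0005, 0.3581]
tool_rot: [2.22, -2.22, -0.004]
contact_force: [-0.8, -0.1, 0.6]
gripper_width: 1.002
t 3.60 tcp [ 5.702e-01 -5.000e-04  3.581e-01] jawyaw -1.5710 tilt 0.0030 F [-0.8 -0.1  0.6] w 87.1mm q [-0.2   0.33  1.38 -0.    1.43  1.37]
```

View pics/w1a.png

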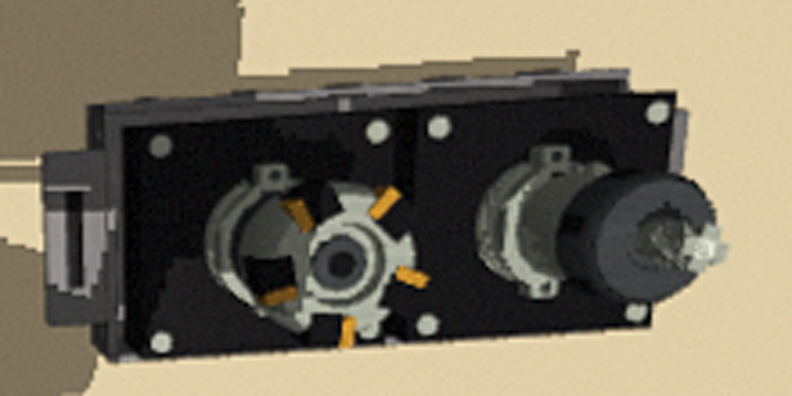

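View pics/w1b.png

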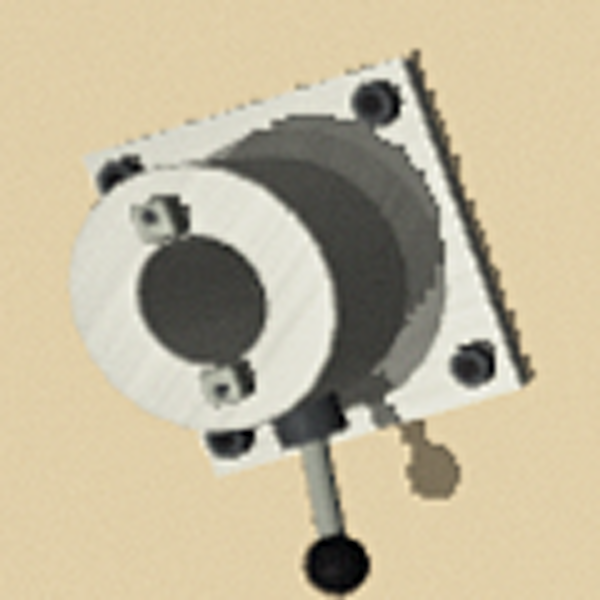

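View pics/w2.png

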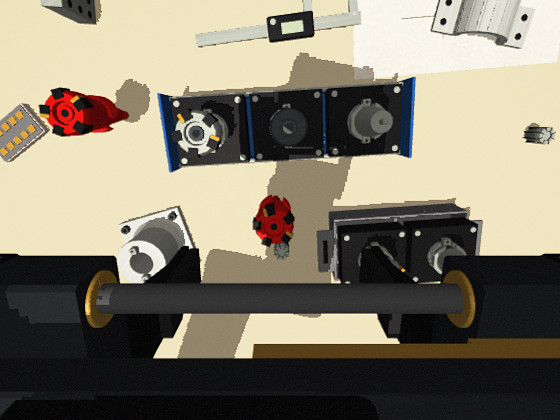

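```bash
cat > scr.py <<'E'
from h import *
import pickle
def cen(im,px,rad=5):
    g=im.astype(float).mean(2); x,y=int(round(px[0])),int(round(px[1]))
    w=g[y-rad:y+rad+1,x-rad:x+rad+1]; lo,hi=np.percentile(w,30),w.max(); w=np.clip(w-(lo+hi)/2,0,None)
    yy,xx=np.mgrid[y-rad:y+rad+1,x-rad:x+rad+1]; return np.array([(w*xx).sum(),(w*yy).sum()])/w.sum()
E
python3 - <<'E'
from scr import *
im=np.load('w1.npy');ci=pickle.load(open('w1.pkl','rb'))
P={}
for n,z in dict(fTL=(160,146),fTR=(377,131),fBL=(160,343),eTL=(438,127),eTR=(657,112),eBL=(427,325),eBR=(635,312)).items():
    p=cen(im,(310+z[0]/3.6,90+z[1]/3.6),4); P[n]=at_z(ci,p,.0865)[:2]; print(n,p.round(1),P[n].round(4))
d=lambda a,b:np.linalg.norm(P[a]-P[b])*1000
print('spac',d('fTL','fTR'),d('eTL','eTR'),d('eBL','eBR'),d('fTL','fBL'),d('eTL','eBL'),d('eTR','eBR'),d('fTL','eTL'),d('fTR','eTR'),d('fBL','eBL'))
e=np.mean([P[k] for k in('eTL','eTR','eBL','eBR')],0); f=(P['fTR']+P['fBL'])/2
v=P['fTL']-P['eTR']; print('e',e,'f',f,'|e-f|',np.linalg.norm(e-f),'yaw(row) ',np.arctan2(v[1],v[0])-np.pi/2, (lambda w:np.arctan2(w[1],w[0])-np.pi/2)(P['eBL']-P['eBR']))
for n,p,z in (('k+',(90+160/5,100+217/5),.094),('k-',(90+227/5,100+383/5),.094),('bore',(130.4,160),.085),('rim',(130.5,159.5),.085)): print(n,at_z(ci,p,z).round(4))
E
python3 - <<'E'
import numpy as np,cv2
im=np.load('w2.npy');cv2.imwrite('pics/w2a.png',cv2.resize(im[65:185,150:430,::-1],None,fx=2.85,fy=2.85,interpolation=cv2.INTER_CUBIC))
E
```

```text
fTL [354.1 130. ] [ 0.4847 -0.0959]
fTR [414.4 126. ] [ 0.4902 -0.1736]
fBL [354.3 184.7] [ 0.4126 -0.101 ]
eTL [431.4 124.9] [ 0.4917 -0.1955]
eTR [492.3 120.8] [ 0.4973 -0.2733]
eBL [428.2 179.9] [ 0.4199 -0.2007]
eBR [486.5 177.1] [ 0.4241 -0.2789]
spac 77.91738094398272 77.99256499326745 78.27535852203228 72.27712455074897 71.99668678614424 73.40224318468998 99.84830442595634 99.92343774706161 99.95323150779953
e [ 0.45821751 -0.2370916 ] f [ 0.45137942 -0.13731928] |e-f| 0.10000636937563516 yaw(row)  0.070886157266004 0.05379509107743652
k+ [0.4664 0.2044 0.094 ]
k- [0.4232 0.192  0.094 ]
bore [0.4441 0.2002 0.085 ]
rim [0.4447 0.1999 0.085 ]
```

View pics/w2a.png

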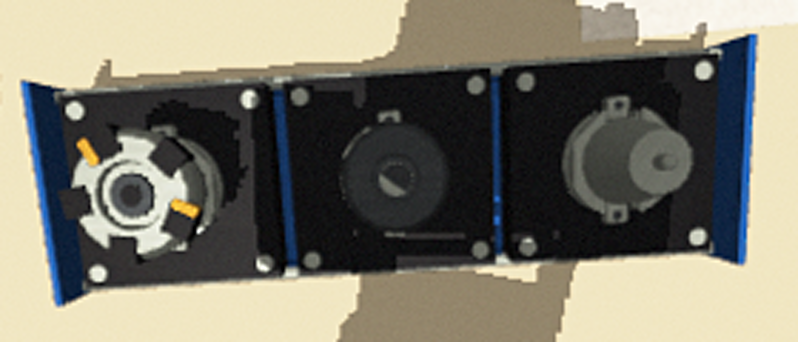

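```bash
python3 - <<'E'
from scr import *
im=np.load('w2.npy');ci=pickle.load(open('w2.pkl','rb'))
Z={'f':[(75,110),(250,99),(98,273),(265,264)],'e':[(299,96),(476,85),(312,260),(481,250)],'s':[(526,82),(704,70),(527,246),(697,236)]}
C={};L=[]
from scipy.optimize import least_squares
pts=[];nom=[]
for i,k in enumerate('fes'):
    Q=[at_z(ci,cen(im,(150+x/2.85,65+y/2.85),4),.0865)[:2] for x,y in Z[k]]; C[k]=np.mean(Q,0); print(k,C[k].round(4),np.round(Q,4).tolist())
    pts+=Q; nom+=[(sx*.036,sy*.039+(1-i)*.1) for sx,sy in((1,1),(1,-1),(-1,1),(-1,-1))]
def fit(pts,nom):
    pts=np.array(pts);nom=np.array(nom)
    f=lambda v:((np.c_[np.cos(v[2])*nom[:,0]-np.sin(v[2])*nom[:,1],np.sin(v[2])*nom[:,0]+np.cos(v[2])*nom[:,1]]+v[:2])-pts).ravel()
    s=least_squares(f,[.6,0,0],loss='soft_l1',f_scale=.001); print('fit',s.x.round(4),'res mm',(s.fun.reshape(-1,2)*1e3).round(1).tolist()); return s.x
fit(pts,nom)
# tray
im=np.load('w1.npy');ci=pickle.load(open('w1.pkl','rb'))
z=[(160,146),(377,131),(160,343),(438,127),(657,112),(427,325),(635,312)]
n=[(.036,.089),(.036,.011),(-.036,.089),(.036,-.011),(.036,-.089),(-.036,-.011),(-.036,-.089)]
v=fit([at_z(ci,cen(im,(310+a/3.6,90+b/3.6),4),.0865)[:2] for a,b in z],n)
for s in(.05,-.05): print(v[0]-np.sin(v[2])*s,v[1]+np.cos(v[2])*s)
E
```

```text
f [0.6313 0.0894] [[0.6651, 0.1299], [0.6702, 0.053], [0.5931, 0.1254], [0.5967, 0.0491]]
e [ 0.6377 -0.0111] [[0.6712, 0.03], [0.676, -0.0476], [0.5995, 0.0256], [0.6041, -0.0523]]
s [ 0.6445 -0.1107] [[0.6773, -0.0697], [0.682, -0.1473], [0.6086, -0.074], [0.6102, -0.1517]]
fit [ 0.6377 -0.0109  0.0621] res mm [[-0.1, 0.2], [-0.3, -0.7], [0.0, 0.3], [1.3, -1.3], [-0.0, 0.3], [0.1, 0.0], [-0.1, 0.3], [0.1, 0.3], [0.1, 0.2], [0.3, -0.1], [-3.0, 0.1], [0.2, -0.1]]
fit [ 0.4548 -0.1872  0.0698] res mm [[-0.1, -0.0], [-0.2, -0.1], [0.2, 0.1], [-0.1, -0.2], [-0.3, -0.2], [-0.2, 0.1], [1.1, 0.4]]
0.45136055053423496 -0.13732056159270956
0.4583349720256036 -0.2370770523332159
```

```bash
python3 - <<'E'
from scr import *
im=np.load('w2.npy');ci=pickle.load(open('w2.pkl','rb'))
print(proj(ci,[[.4847,-.0959,.0865],[.4902,-.1736,.0865],[.4917,-.1955,.0865],[.4973,-.2733,.0865]]).round(1))
cv2.imwrite('pics/w2t.png',cv2.resize(im[195:295,310:490,::-1],None,fx=4,fy=4,interpolation=cv2.INTER_CUBIC))
cs=r.camera_info('top')
g=cv2.imread('pics/top0.png'); cv2.imwrite('pics/top0f.png',cv2.resize(g[140:290,180:440],None,fx=3,fy=3,interpolation=cv2.INTER_CUBIC))
P=np.array([[.4444,.1995,.085],[.4514,-.1373,.085],[.4583,-.2371,.085],[.6377,-.0109,.085],[.6315,.0889,.085]])
print(proj(cs,P).round(1), proj(r.camera_info('scene'),P).round(1))
E
```

```text
[[346.1 237.7]
 [401.4 234.1]
 [417.  233.1]
 [472.7 229.5]]
[[208.8 258. ]
 [362.6 254.2]
 [408.2 250.8]
 [304.3 169.9]
 [259.2 172.9]] [[392.  274.5]
 [269.1 137.5]
 [237.6 105.8]
 [216.3 236.9]
 [252.6 282.2]]
```

View pics/w2t.png

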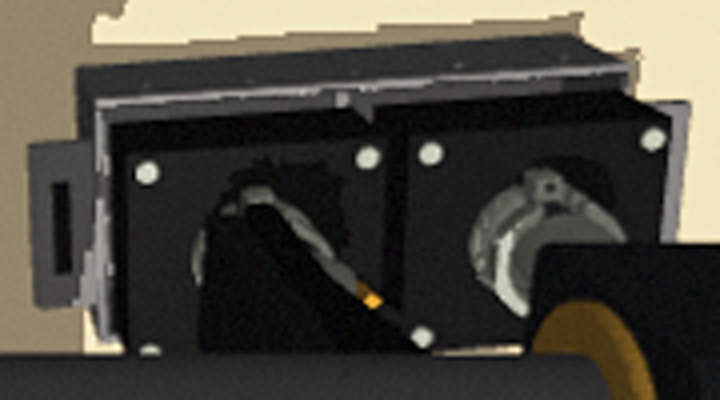

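View pics/top0f.png

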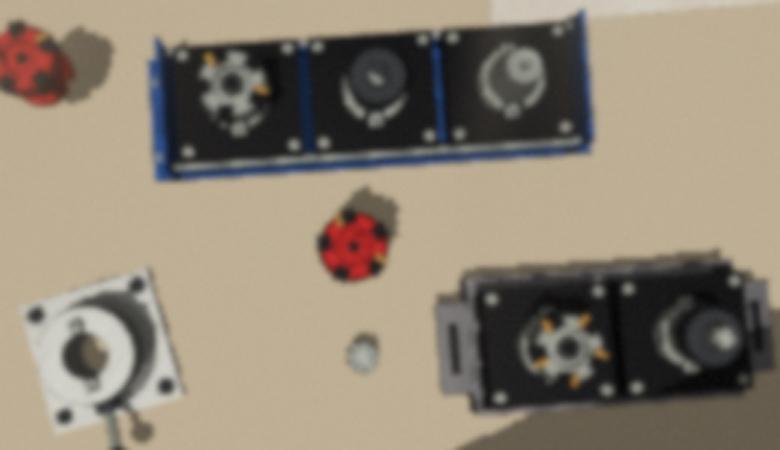

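```bash
python3 - <<'E'
from scr import *
im=np.load('w1.npy');ci=pickle.load(open('w1.pkl','rb'))
g=im.astype(int).mean(2)[100:220,90:210].astype(np.uint8)
k=cv2.resize(g,None,fx=4,fy=4,interpolation=cv2.INTER_CUBIC)
for th in (110,130,150,170):
    m=(k<th).astype(np.uint8)
    n,l,s,c=cv2.connectedComponentsWithStats(m)
    i=l[int(60*4),int(40*4)]; mm=(l==i).astype(np.uint8)
    mm=cv2.morphologyEx(mm,cv2.MORPH_OPEN,np.ones((25,25)))
    cnt=max(cv2.findContours(mm,0,1)[0],key=len); e=cv2.fitEllipse(cnt)
    p=((e[0][0]+.5)/4-.5+90,(e[0][1]+.5)/4-.5+100); print(th,e,np.round(p,2),at_z(ci,p,.085).round(4))
# model check: project bore/rim circle
t=np.linspace(0,2*np.pi,100)
v=cv2.cvtColor(im,cv2.COLOR_RGB2BGR); v=cv2.resize(v[100:220,90:210],None,fx=5,fy=5,interpolation=cv2.INTER_CUBIC)
c=np.array([.445,.2002]);y=.279
for rr,col in((.017,(0,0,255)),(.036,(0,255,0))):
    q=proj(ci,np.c_[c[0]+rr*np.cos(t),c[1]+rr*np.sin(t),0*t+.085]); q=(q-[90,100]+.5)*5-.5
    cv2.polylines(v,[q.round().astype(int)],True,col)
for s in(1,-1):
    q=proj(ci,[[c[0]+s*np.cos(y)*.0225,c[1]+s*np.sin(y)*.0225,.094]]); q=(q-[90,100]+.5)*5-.5; cv2.circle(v,tuple(q[0].round().astype(int)),4,(255,0,0),-1)
cv2.imwrite('pics/w1m.png',v)
E
```

```text
110 ((161.9084930419922, 239.94546508789062), (93.23316192626953, 107.26344299316406), 136.66888427734375) [130.1  159.61] [0.4446 0.2005 0.085 ]
130 ((161.64544677734375, 239.71731567382812), (94.59319305419922, 109.63066101074219), 139.48681640625) [130.04 159.55] [0.4446 0.2006 0.085 ]
150 ((161.5425262451172, 239.67379760742188), (95.64691925048828, 113.16685485839844), 140.9488983154297) [130.01 159.54] [0.4447 0.2006 0.085 ]
170 ((161.63406372070312, 240.0718231201172), (96.42534637451172, 116.50988006591797), 143.9637451171875) [130.03 159.64] [0.4445 0.2006 0.085 ]
```

View pics/w1m.png

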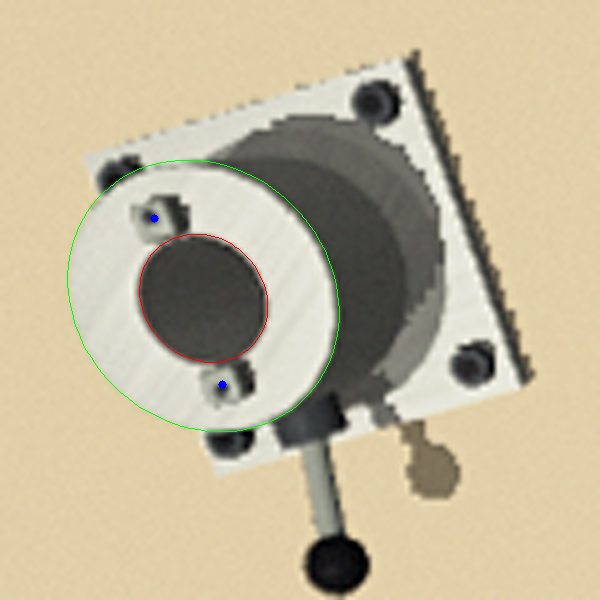

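```bash
cat >> h.py <<'E'
PL=dict(rf=(.6315,.0889,.0621),re=(.6377,-.0109,.0621),tf=(.4514,-.1373,.0698),te=(.4583,-.2371,.0698),fx=(.4448,.2003,.279))
def go(p,zo,dx=0,dy=0):
    "zo: tool origin height above place origin; dx,dy along place axes (m)"
    x,y,a=PL[p]; c,s=np.cos(a),np.sin(a); st(); rows([x+c*dx-s*dy,y+s*dx+c*dy,.085+zo+.040],a-np.pi/2)
def err(p):
    "tcp offset from place in place axes, mm"
    x,y,a=PL[p]; s,M=pose(); d=s['tcp_pos'][:2]-[x,y]; c,n=np.cos(a),np.sin(a)
    print('err x %.1f y(jaw) %.1f mm z_origin %.1f yaw %.4f'%(1e3*(c*d[0]+n*d[1]),1e3*(-n*d[0]+c*d[1]),1e3*(s['tcp_pos'][2]-.125),np.arctan2(M[1,0],M[0,0])-(a-np.pi/2)))
E
python3 -c "
from h import *
go('rf',.15)"
```

```text
t 3.65 tcp [ 5.692e-01 -4.000e-04  3.587e-01] jawyaw -1.5711 tilt 0.0026 F [-0.9 -1.   0. ] w 86.7mm q [-0.2   0.32  1.39 -0.    1.43  1.37]
mm [-89.2 -62.5  83.5] delta_pos [-0.1785 -0.1249  0.1671] twist [ 0.0013  0.0003 -0.0312] rows>= 2.7
```

```bash
python3 -m inch '{"delta_pos":[[-0.178,-0.125,0.167],[-0.178,-0.125,0.167],[-0.178,-0.125,0.167],[-0.178,-0.125,0.167],[-0.178,-0.125,0.167],[-0.178,-0.125,0.167]],"twist":[[0,0,-0.031],[0,0,-0.031],[0,0,-0.031],[0,0,-0.031],[0,0,-0.031],[0,0,-0.031]],"fingers":[1,1,1,1,1,1]}'; python3 -c "
from h import *
go('rf',0)"
```

```text
t: 4.25
tcp_pos: [0.632, 0.0879, 0.2778]
tool_rot: [-2.288, 2.152, -0.003]
contact_force: [-0.0, 0.2, 0.4]
gripper_width: 0.997
t 4.25 tcp [0.632  0.0879 0.2778] jawyaw -1.5096 tilt 0.0020 F [-0.   0.2  0.4] w 86.7mm q [-0.04  0.49  1.33 -0.    1.31  1.47]
mm [ -1.2   0.7 152.8] delta_pos [-0.0024  0.0014  0.3056] twist [-0.001  -0.0003 -0.0005] rows>= 3.1
```

```bash
python3 -m inch '{"delta_pos":[[-0.001,0,0.1],[-0.001,0,0.2],[-0.001,0,0.3],[-0.001,0,0.303],[-0.001,0,0.303],[-0.001,0,0.303]],"twist":[[0,0,0],[0,0,0],[0,0,0],[0,0,0],[0,0,0],[0,0,0]],"fingers":[1,1,1,1,1,1]}'; python3 -c "
from h import *
st();err('rf')"
```

```text
t: 4.85
tcp_pos: [0.6351, 0.0886, 0.1285]
tool_rot: [-2.285, 2.149, -0.009]
contact_force: [1.0, 0.1, 0.9]
gripper_width: 1.002
t 4.85 tcp [0.6351 0.0886 0.1285] jawyaw -1.5097 tilt 0.0072 F [1.  0.1 0.9] w 87.1mm q [-0.04  0.66  1.48 -0.    1.    1.47]
err x 3.6 y(jaw) -0.6 mm z_origin 3.5 yaw -0.0010
```

```bash
python3 -m inch '{"delta_pos":[[0,0,0],[0,0,0]],"twist":[[0,0,0],[0,0,0]],"fingers":[1,1]}' ; python3 -c "
from h import *
st();err('rf')
cv2.imwrite('pics/w3.png',r.read_camera('wrist')[:,:,::-1])
cv2.imwrite('pics/s3.png',r.read_camera('scene')[:,:,::-1])"
```

```text
t: 5.05
tcp_pos: [0.634, 0.0891, 0.1275]
tool_rot: [-2.286, 2.149, -0.006]
contact_force: [0.2, 0.8, -0.7]
gripper_width: 1.001
t 5.05 tcp [0.634  0.0891 0.1275] jawyaw -1.5090 tilt 0.0052 F [ 0.2  0.8 -0.7] w 87.1mm q [-0.03  0.66  1.48  0.    1.    1.47]
err x 2.5 y(jaw) 0.0 mm z_origin 2.5 yaw -0.0003
```

View pics/w3.png

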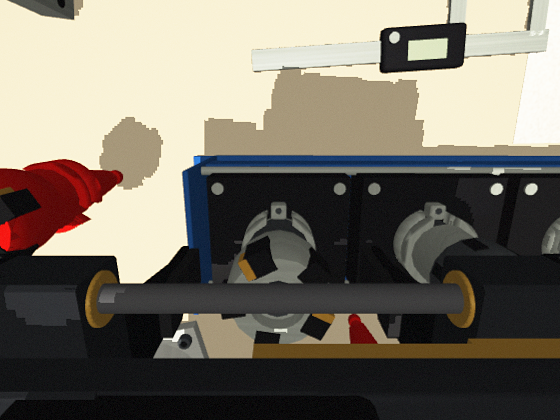

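View pics/s3.png

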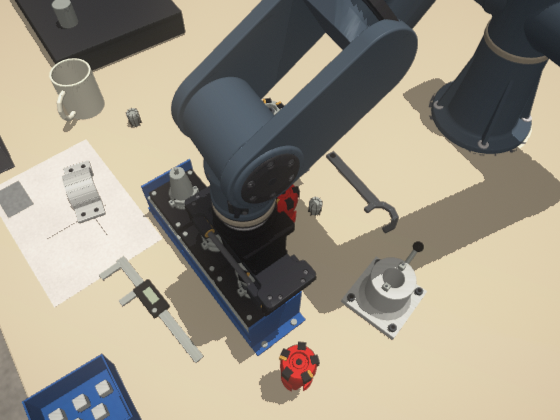

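```bash
python3 -m inch '{"delta_pos":[[0,0.003,0.003],[0,0.003,0.003],[0,0.003,0.003],[0,0.003,0.003],[0,0.003,0.003],[0,0.003,0.003],[0,0.003,0.003],[0,0.003,0.003]],"twist":[[0,0,0],[0,0,0],[0,0,0],[0,0,0],[0,0,0],[0,0,0],[0,0,0],[0,0,0]],"fingers":[1,1,-1,-1,-1,-1,-1,-1]}' 30; python3 -c "
from h import *
st();err('rf')"
```

```text
t: 5.95
tcp_pos: [0.6309, 0.0896, 0.1231]
tool_rot: [-2.288, 2.152, 0.001]
contact_force: [-0.5, 1.5, -1.1]
gripper_width: 0.555
t 5.95 tcp [0.6309 0.0896 0.1231] jawyaw -1.5094 tilt 0.0011 F [-0.5  1.5 -1.1] w 48.3mm q [-0.03  0.66  1.49  0.    0.99  1.47]
err x -0.6 y(jaw) 0.7 mm z_origin -1.9 yaw -0.0007
```

```bash
python3 -m inch '{"delta_pos":[[0,0,-0.03],[0,0,-0.08],[0,0,-0.14],[0,0,-0.22],[0,0,-0.3],[0,0,-0.36],[0,0,-0.36],[0,0,-0.36]],"twist":[[0,0,0],[0,0,0],[0,0,0],[0,0,0],[0,0,0],[0,0,0],[0,0,0],[0,0,0]],"fingers":[-1,-1,-1,-1,-1,-1,-1,-1]}'; python3 -c "
from h import *
go('fx',.18)"
```

```text
t: 6.75
tcp_pos: [0.6295, 0.089, 0.3018]
tool_rot: [2.288, -2.15, -0.003]
contact_force: [-0.5, -0.1, -8.7]
gripper_width: 0.557
t 6.75 tcp [0.6295 0.089  0.3018] jawyaw -1.5090 tilt 0.0028 F [-0.5 -0.1 -8.7] w 48.5mm q [-0.03  0.47  1.3  -0.    1.37  1.47]
mm [-122.5  177.5   -2.7] delta_pos [-0.2449  0.355  -0.0053] twist [ 0.0014  0.0002 -0.1086] rows>= 4.3
```

```bash
python3 -m inch '{"delta_pos":[[-0.06,0.09,0],[-0.12,0.18,0],[-0.18,0.265,0],[-0.245,0.355,0],[-0.245,0.355,0],[-0.245,0.355,0],[-0.245,0.355,0],[-0.245,0.355,0]],"twist":[[0,0,-0.027],[0,0,-0.055],[0,0,-0.08],[0,0,-0.109],[0,0,-0.109],[0,0,-0.109],[0,0,-0.109],[0,0,-0.109]],"fingers":[-1,-1,-1,-1,-1,-1,-1,-1]}'; python3 -c "
from h import *
go('fx',.03);err('fx')
cv2.imwrite('pics/w4.png',r.read_camera('wrist')[:,:,::-1])"
```

```text
t: 7.55
tcp_pos: [0.447, 0.1997, 0.3021]
tool_rot: [2.508, -1.891, -0.001]
contact_force: [0.0, 0.3, -7.7]
gripper_width: 0.558
t 7.55 tcp [0.447  0.1997 0.3021] jawyaw -1.2920 tilt 0.0012 F [ 0.   0.3 -7.7] w 48.6mm q [ 0.19  0.25  1.66 -0.    1.24  1.48]
mm [ -1.2   1.8 147.1] delta_pos [-0.0024  0.0035  0.2942] twist [ 0.0006 -0.0002 -0.0001] rows>= 2.9
err x 1.9 y(jaw) -1.2 mm z_origin 177.1 yaw -0.0002
```

View pics/w4.png

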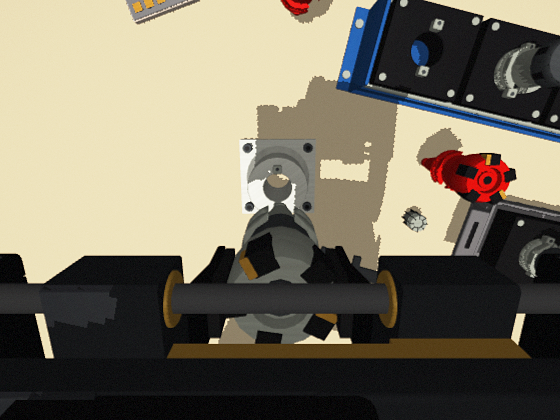

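```bash
python3 -m inch '{"delta_pos":[[-0.002,0.003,0.07],[-0.002,0.003,0.14],[-0.002,0.003,0.19],[-0.002,0.003,0.19],[-0.002,0.003,0.19],[-0.002,0.003,0.19],[-0.002,0.003,0.19]],"twist":[[0,0,0],[0,0,0],[0,0,0],[0,0,0],[0,0,0],[0,0,0],[0,0,0]],"fingers":[-1,-1,-1,-1,-1,-1,-1]}'; python3 -c "
from h import *
st();err('fx')
cv2.imwrite('pics/w5.png',r.read_camera('wrist')[:,:,::-1])
cv2.imwrite('pics/s5.png',cv2.resize(r.read_camera('scene')[150:350,280:520,::-1],None,fx=3,fy=3));err('fx')"
```

```text
t: 8.3
tcp_pos: [0.4461, 0.2011, 0.2097]
tool_rot: [-2.507, 1.888, -0.004]
contact_force: [-0.2, -0.4, -8.5]
gripper_width: 0.555
t 8.30 tcp [0.4461 0.2011 0.2097] jawyaw -1.2913 tilt 0.0040 F [-0.2 -0.4 -8.5] w 48.3mm q [0.19 0.36 1.78 0.   0.99 1.49]
err x 1.5 y(jaw) 0.4 mm z_origin 84.7 yaw 0.0005
err x 0.7 y(jaw) 0.6 mm z_origin 84.3 yaw 0.0007
```

View pics/w5.png

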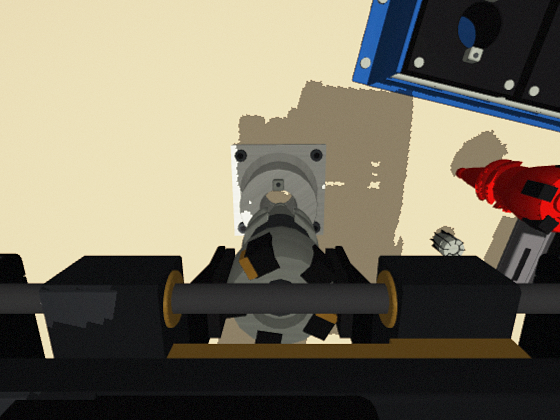

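View pics/s5.png

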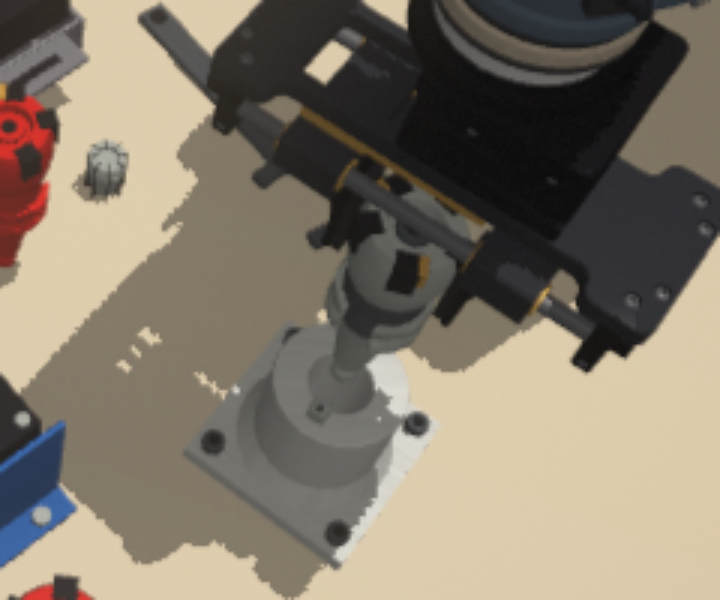

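```bash
python3 -m inch '{"delta_pos":[[0,0.002,0.03],[0,0.002,0.06],[0,0.002,0.09],[0,0.002,0.11],[0,0.002,0.13],[0,0.002,0.14],[0,0.002,0.14],[0,0.002,0.14]],"twist":[[0,0,0],[0,0,0],[0,0,0],[0,0,0],[0,0,0],[0,0,0],[0,0,0],[0,0,0]],"fingers":[-1,-1,-1,-1,-1,-1,-1,-1]}'; python3 -c "
from h import *
st();err('fx')"
```

```text
t: 9.2
tcp_pos: [0.4439, 0.2007, 0.1383]
tool_rot: [-2.509, 1.89, -0.001]
contact_force: [-0.2, 0.2, -7.9]
gripper_width: 0.556
t 9.20 tcp [0.4439 0.2007 0.1383] jawyaw -1.2910 tilt 0.0008 F [-0.2  0.2 -7.9] w 48.4mm q [0.19 0.48 1.86 0.   0.81 1.49]
err x -0.7 y(jaw) 0.7 mm z_origin 13.3 yaw 0.0008
```

```bash
python3 -m inch '{"delta_pos":[[0,0,0.006],[0,0,0.012],[0,0,0.018],[0,0,0.024],[0,0,0.028],[0,0,0.03],[0,0,0.03],[0,0,0.03]],"twist":[[0,0,0],[0,0,0],[0,0,0],[0,0,0],[0,0,0],[0,0,0],[0,0,0],[0,0,0]],"fingers":[-1,-1,-1,-1,-1,-1,-1,-1]}'; python3 -c "
from h import *
st();err('fx')"
```

```text
t: 10.0
tcp_pos: [0.4434, 0.2006, 0.1232]
tool_rot: [2.51, -1.89, 0.0]
contact_force: [0.1, -0.6, -5.2]
gripper_width: 0.558
t 10.00 tcp [0.4434 0.2006 0.1232] jawyaw -1.2909 tilt 0.0000 F [ 0.1 -0.6 -5.2] w 48.6mm q [ 0.19  0.5   1.87 -0.    0.77  1.49]
err x -1.3 y(jaw) 0.7 mm z_origin -1.8 yaw 0.0009
```

```bash
python3 -m inch '{"delta_pos":[[0,0,0.002],[0,0,0.002],[0,0,0.002],[0,0,0.002],[0,0,-0.06],[0,0,-0.14],[0,0,-0.22],[0,0,-0.3]],"twist":[[0,0,0],[0,0,0],[0,0,0],[0,0,0],[0,0,0],[0,0,0],[0,0,0],[0,0,0]],"fingers":[1,1,1,1,1,1,1,1]}'; python3 -c "
from h import *
st();err('fx');go('tf',.15)
cv2.imwrite('pics/s6.png',cv2.resize(r.read_camera('scene')[150:350,280:520,::-1],None,fx=3,fy=3))"
```

```text
t: 10.8
tcp_pos: [0.4433, 0.2006, 0.2747]
tool_rot: [-2.509, 1.89, -0.0]
contact_force: [1.8, 0.1, 0.3]
gripper_width: 1.0
t 10.80 tcp [0.4433 0.2006 0.2747] jawyaw -1.2910 tilt 0.0002 F [1.8 0.1 0.3] w 87.0mm q [0.19 0.27 1.7  0.   1.16 1.49]
err x -1.4 y(jaw) 0.7 mm z_origin 149.7 yaw 0.0008
t 10.80 tcp [0.4433 0.2006 0.2747] jawyaw -1.2910 tilt 0.0002 F [1.8 0.1 0.3] w 87.0mm q [0.19 0.27 1.7  0.   1.16 1.49]
mm [ 3.27e+02  8.55e+01 -3.00e-01] delta_pos [ 6.54e-01  1.71e-01 -6.00e-04] twist [-1.00e-04  0.00e+00  1.05e-01] rows>= 6.8
```

View pics/s6.png

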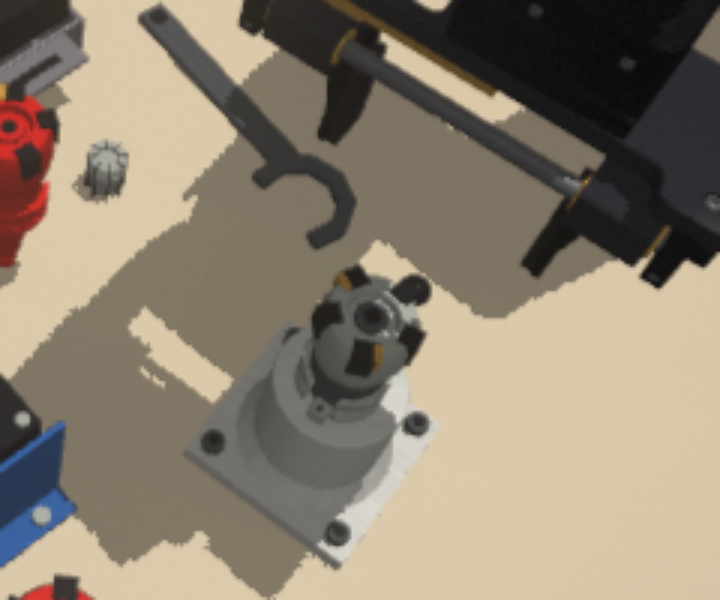

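```bash
python3 -m inch '{"delta_pos":[[0.08,0.021,0],[0.165,0.043,0],[0.25,0.065,0],[0.335,0.087,0],[0.42,0.11,0],[0.505,0.13,0],[0.59,0.15,0],[0.653,0.172,0]],"twist":[[0,0,0.013],[0,0,0.027],[0,0,0.04],[0,0,0.053],[0,0,0.067],[0,0,0.08],[0,0,0.093],[0,0,0.105]],"fingers":[1,1,1,1,1,1,1,1]}'; python3 -m inch '{"delta_pos":[[0,0,0],[0,0,0.08],[0,0,0.16],[0,0,0.22],[0,0,0.26],[0,0,0.26],[0,0,0.26],[0,0,0.26]],"twist":[[0,0,0],[0,0,0],[0,0,0],[0,0,0],[0,0,0],[0,0,0],[0,0,0],[0,0,0]],"fingers":[1,1,1,1,1,1,1,1]}';python3 -c "
from h import *
st();err('tf');go('tf',-.0015,-.0005,.0007)"
```

```text
t: 11.65
tcp_pos: [0.4514, -0.1398, 0.2732]
tool_rot: [-2.295, 2.145, -0.003]
contact_force: [1.0, -0.8, 0.4]
gripper_width: 1.005
t: 12.45
tcp_pos: [0.452, -0.137, 0.1442]
tool_rot: [-2.298, 2.141, -0.004]
contact_force: [0.2, -0.0, -0.2]
gripper_width: 1.0
t 12.45 tcp [ 0.452  -0.137   0.1442] jawyaw -1.5005 tilt 0.0027 F [ 0.2 -0.  -0.2] w 87.0mm q [-0.53  0.45  1.89  0.    0.8   0.97]
err x 0.6 y(jaw) 0.3 mm z_origin 19.2 yaw 0.0005
t 12.45 tcp [ 0.452  -0.137   0.1442] jawyaw -1.5005 tilt 0.0027 F [ 0.2 -0.  -0.2] w 87.0mm q [-0.53  0.45  1.89  0.    0.8   0.97]
mm [-0.5  1.1 20.7] delta_pos [-0.0009  0.0023  0.0414] twist [-0.0011 -0.0007  0.0003] rows>= 0.4
```

```bash
python3 -m inch '{"delta_pos":[[-0.001,0.001,0.02],[-0.001,0.001,0.041],[-0.001,0.001,0.041],[-0.001,0.001,0.041],[-0.001,0.001,0.041],[-0.001,0.001,0.041]],"twist":[[0,0,0],[0,0,0],[0,0,0],[0,0,0],[0,0,0],[0,0,0]],"fingers":[1,1,1,1,1,1]}';python3 -m inch '{"delta_pos":[[0,0,0],[0,0,0],[0,0,0],[0,0,0],[0,0,0],[0,0,0]],"twist":[[0,0,0],[0,0,0],[0,0,0],[0,0,0],[0,0,0],[0,0,0]],"fingers":[-1,-1,-1,-1,-1,-1]}' 30; python3 -c "
from h import *
st();err('tf')"
```

```text
t: 13.05
tcp_pos: [0.4507, -0.1366, 0.1227]
tool_rot: [-2.297, 2.143, -0.001]
contact_force: [-0.5, -0.3, -0.2]
gripper_width: 1.003
t: 13.65
tcp_pos: [0.4505, -0.1364, 0.1226]
tool_rot: [-2.298, 2.143, 0.0]
contact_force: [-0.4, -0.4, -1.0]
gripper_width: 0.556
t 13.65 tcp [ 0.4505 -0.1364  0.1226] jawyaw -1.5010 tilt 0.0000 F [-0.4 -0.4 -1. ] w 48.4mm q [-0.53  0.49  1.91  0.    0.74  0.97]
err x -0.9 y(jaw) 0.9 mm z_origin -2.4 yaw 0.0000
```

```bash
python3 -m inch '{"delta_pos":[[0,0,-0.03],[0,0,-0.08],[0,0,-0.14],[0,0,-0.22],[0,0,-0.3],[0,0,-0.37],[0,0,-0.37],[0,0,-0.37]],"twist":[[0,0,0],[0,0,0],[0,0,0],[0,0,0],[0,0,0],[0,0,0],[0,0,0],[0,0,0]],"fingers":[-1,-1,-1,-1,-1,-1,-1,-1]}'; python3 -c "
from h import *
go('rf',.18,-.0008,.0007)"
```

```text
t: 14.45
tcp_pos: [0.4494, -0.1358, 0.3063]
tool_rot: [2.297, -2.142, -0.004]
contact_force: [-0.4, -0.5, -7.9]
gripper_width: 0.558
t 14.45 tcp [ 0.4494 -0.1358  0.3063] jawyaw -1.5009 tilt 0.0023 F [-0.4 -0.5 -7.9] w 48.6mm q [-0.53  0.21  1.69 -0.    1.24  0.97]
mm [-212.2 -196.6    1.2] delta_pos [-0.4243 -0.3931  0.0024] twist [0.001  0.0006 0.0039] rows>= 5.8
```

```bash
python3 -m inch '{"delta_pos":[[-0.065,-0.06,0],[-0.13,-0.12,0],[-0.195,-0.18,0],[-0.26,-0.24,0],[-0.325,-0.3,0],[-0.38,-0.352,0],[-0.424,-0.393,0],[-0.424,-0.393,0]],"twist":[[0,0,0.004],[0,0,0.004],[0,0,0.004],[0,0,0.004],[0,0,0.004],[0,0,0.004],[0,0,0.004],[0,0,0.004]],"fingers":[-1,-1,-1,-1,-1,-1,-1,-1]}';python3 -m inch '{"delta_pos":[[0,0,0],[0,0,0.07],[0,0,0.14],[0,0,0.19],[0,0,0.19],[0,0,0.19],[0,0,0.19],[0,0,0.19]],"twist":[[0,0,0],[0,0,0],[0,0,0],[0,0,0],[0,0,0],[0,0,0],[0,0,0],[0,0,0]],"fingers":[-1,-1,-1,-1,-1,-1,-1,-1]}'; python3 -c "
from h import *
st();err('rf');go('rf',.01,-.0008,.0008)"
```

```text
t: 15.25
tcp_pos: [0.632, 0.0925, 0.3022]
tool_rot: [2.292, -2.146, -0.01]
contact_force: [-0.6, -0.3, -6.3]
gripper_width: 0.555
t: 16.05
tcp_pos: [0.6329, 0.0884, 0.2146]
tool_rot: [-2.287, 2.15, -0.005]
contact_force: [0.3, -0.4, -6.4]
gripper_width: 0.556
t 16.05 tcp [0.6329 0.0884 0.2146] jawyaw -1.5094 tilt 0.0040 F [ 0.3 -0.4 -6.4] w 48.3mm q [-0.04  0.55  1.41 -0.    1.18  1.47]
err x 1.4 y(jaw) -0.6 mm z_origin 89.6 yaw -0.0007
t 16.05 tcp [0.6329 0.0884 0.2146] jawyaw -1.5094 tilt 0.0040 F [ 0.3 -0.4 -6.4] w 48.3mm q [-0.04  0.55  1.41 -0.    1.18  1.47]
mm [-1.4  2.5 79.6] delta_pos [-0.0028  0.005   0.1592] twist [-0.002  -0.0002 -0.0003] rows>= 1.6
```

```bash
python3 -m inch '{"delta_pos":[[-0.002,0.002,0.03],[-0.002,0.002,0.06],[-0.002,0.002,0.09],[-0.002,0.002,0.12],[-0.002,0.002,0.14],[-0.002,0.002,0.15],[-0.002,0.002,0.15],[-0.002,0.002,0.15]],"twist":[[0,0,0],[0,0,0],[0,0,0],[0,0,0],[0,0,0],[0,0,0],[0,0,0],[0,0,0]],"fingers":[-1,-1,-1,-1,-1,-1,-1,-1]}'; python3 -c "
from h import *
st();err('rf');go('rf',-.002,-.0008,.0008)"
```

```text
t: 16.85
tcp_pos: [0.6314, 0.0897, 0.1384]
tool_rot: [-2.288, 2.151, -0.002]
contact_force: [-0.7, 0.0, -6.4]
gripper_width: 0.557
t 16.85 tcp [0.6314 0.0897 0.1384] jawyaw -1.5090 tilt 0.0017 F [-0.7  0.  -6.4] w 48.4mm q [-0.03  0.64  1.48 -0.    1.02  1.48]
err x -0.1 y(jaw) 0.8 mm z_origin 13.4 yaw -0.0003
t 16.85 tcp [0.6314 0.0897 0.1384] jawyaw -1.5090 tilt 0.0017 F [-0.7  0.  -6.4] w 48.4mm q [-0.03  0.64  1.48 -0.    1.02  1.48]
mm [-0.   0.7 15.4] delta_pos [-0.0001  0.0015  0.0307] twist [-0.0009 -0.0001 -0.0001] rows>= 0.3
```

```bash
python3 -m inch '{"delta_pos":[[0,0,0.006],[0,0,0.012],[0,0,0.018],[0,0,0.024],[0,0,0.028],[0,0,0.031],[0,0,0.031],[0,0,0.031]],"twist":[[0,0,0],[0,0,0],[0,0,0],[0,0,0],[0,0,0],[0,0,0],[0,0,0],[0,0,0]],"fingers":[-1,-1,-1,-1,-1,-1,-1,-1]}'; python3 -c "
from h import *
st();err('rf')"
```

```text
t: 17.65
tcp_pos: [0.6305, 0.0897, 0.1226]
tool_rot: [2.289, -2.152, 0.0]
contact_force: [-2.5, -0.3, -0.1]
gripper_width: 0.554
t 17.65 tcp [0.6305 0.0897 0.1226] jawyaw -1.5089 tilt 0.0000 F [-2.5 -0.3 -0.1] w 48.2mm q [-0.03  0.66  1.49 -0.    0.99  1.48]
err x -0.9 y(jaw) 0.8 mm z_origin -2.4 yaw -0.0002
```

```bash
python3 -m inch '{"delta_pos":[[0,0,0.001],[0,0,0.001],[0,0,0.001],[0,0,0.001],[0,0,-0.06],[0,0,-0.14],[0,0,-0.22],[0,0,-0.3]],"twist":[[0,0,0],[0,0,0],[0,0,0],[0,0,0],[0,0,0],[0,0,0],[0,0,0],[0,0,0]],"fingers":[1,1,1,1,1,1,1,1]}'; python3 -c "
from h import *
go('fx',.15,-.0008,.0008)"
```

```text
t: 18.45
tcp_pos: [0.6306, 0.0897, 0.2736]
tool_rot: [-2.289, 2.152, -0.0]
contact_force: [0.6, 0.1, -0.0]
gripper_width: 0.995
t 18.45 tcp [0.6306 0.0897 0.2736] jawyaw -1.5091 tilt 0.0003 F [ 0.6  0.1 -0. ] w 86.6mm q [-0.03  0.49  1.34  0.    1.31  1.48]
mm [-122.5  179.6   -1.5] delta_pos [-0.245   0.3592 -0.0029] twist [-1.000e-04 -0.000e+00 -1.086e-01] rows>= 4.3
```

```bash
python3 -m inch '{"delta_pos":[[-0.06,0.09,0],[-0.12,0.18,0],[-0.18,0.27,0],[-0.245,0.359,0],[-0.245,0.359,0],[-0.245,0.359,0],[-0.245,0.359,0],[-0.245,0.359,0]],"twist":[[0,0,-0.027],[0,0,-0.055],[0,0,-0.08],[0,0,-0.109],[0,0,-0.109],[0,0,-0.109],[0,0,-0.109],[0,0,-0.109]],"fingers":[1,1,1,1,1,1,1,1]}';python3 -m inch '{"delta_pos":[[0,0,0],[0,0,0.08],[0,0,0.16],[0,0,0.22],[0,0,0.26],[0,0,0.26],[0,0,0.26],[0,0,0.26]],"twist":[[0,0,0],[0,0,0],[0,0,0],[0,0,0],[0,0,0],[0,0,0],[0,0,0],[0,0,0]],"fingers":[1,1,1,1,1,1,1,1]}';python3 -c "
from h import *
st();err('fx');go('fx',-.002,-.001,.0007)"
```

```text
t: 19.25
tcp_pos: [0.4459, 0.2003, 0.2723]
tool_rot: [-2.507, 1.891, -0.003]
contact_force: [1.2, -0.3, 0.1]
gripper_width: 1.0
t: 20.05
tcp_pos: [0.4454, 0.2009, 0.1431]
tool_rot: [-2.507, 1.889, -0.003]
contact_force: [0.4, 0.4, 0.1]
gripper_width: 0.999
t 20.05 tcp [0.4454 0.2009 0.1431] jawyaw -1.2916 tilt 0.0027 F [0.4 0.4 0.1] w 86.9mm q [ 0.19  0.47  1.85 -0.    0.82  1.49]
err x 0.8 y(jaw) 0.4 mm z_origin 18.1 yaw 0.0002
t 20.05 tcp [0.4454 0.2009 0.1431] jawyaw -1.2916 tilt 0.0027 F [0.4 0.4 0.1] w 86.9mm q [ 0.19  0.47  1.85 -0.    0.82  1.49]
mm [-0.3  1.8 20.1] delta_pos [-0.0007  0.0036  0.0402] twist [-0.0014 -0.0001  0.0001] rows>= 0.4
```

```bash
python3 -m inch '{"delta_pos":[[0,0.002,0.02],[0,0.002,0.039],[0,0.002,0.039],[0,0.002,0.039],[0,0.002,0.039],[0,0.002,0.039]],"twist":[[0,0,0],[0,0,0],[0,0,0],[0,0,0],[0,0,0],[0,0,0]],"fingers":[1,1,1,1,1,1]}';python3 -m inch '{"delta_pos":[[0,0,0],[0,0,0],[0,0,0],[0,0,0],[0,0,0],[0,0,0]],"twist":[[0,0,0],[0,0,0],[0,0,0],[0,0,0],[0,0,0],[0,0,0]],"fingers":[-1,-1,-1,-1,-1,-1]}' 30; python3 -c "
from h import *
st();err('fx')"; python3 -m inch '{"delta_pos":[[0,0,-0.03],[0,0,-0.08],[0,0,-0.14],[0,0,-0.22],[0,0,-0.3],[0,0,-0.37],[0,0,-0.37],[0,0,-0.37]],"twist":[[0,0,0],[0,0,0],[0,0,0],[0,0,0],[0,0,0],[0,0,0],[0,0,0],[0,0,0]],"fingers":[-1,-1,-1,-1,-1,-1,-1,-1]}'; python3 -c "
from h import *
go('tf',.18,-.001,.0008)"
```

```text
t: 20.65
tcp_pos: [0.4432, 0.2007, 0.1227]
tool_rot: [-2.509, 1.89, -0.001]
contact_force: [0.3, 0.5, -0.5]
gripper_width: 1.002
t: 21.25
tcp_pos: [0.443, 0.2005, 0.1226]
tool_rot: [2.51, -1.89, 0.0]
contact_force: [-0.1, -0.4, 0.7]
gripper_width: 0.556
t 21.25 tcp [0.443  0.2005 0.1226] jawyaw -1.2909 tilt 0.0001 F [-0.1 -0.4  0.7] w 48.4mm q [ 0.19  0.5   1.87 -0.    0.77  1.49]
err x -1.7 y(jaw) 0.7 mm z_origin -2.4 yaw 0.0009
t: 22.05
tcp_pos: [0.4414, 0.2003, 0.3059]
tool_rot: [2.508, -1.888, -0.003]
contact_force: [-0.9, -1.4, -8.7]
gripper_width: 0.555
t 22.05 tcp [0.4414 0.2003 0.3059] jawyaw -1.2910 tilt 0.0033 F [-0.9 -1.4 -8.7] w 48.3mm q [ 0.19  0.24  1.66 -0.    1.25  1.49]
mm [326.2  84.5   1.1] delta_pos [0.6524 0.169  0.0021] twist [ 1.60e-03 -1.00e-04  1.05e-01] rows>= 6.7
```

```bash
python3 -m inch '{"delta_pos":[[0.08,0.021,0],[0.165,0.043,0],[0.25,0.065,0],[0.335,0.087,0],[0.42,0.11,0],[0.505,0.13,0],[0.59,0.15,0],[0.652,0.169,0]],"twist":[[0,0,0.013],[0,0,0.027],[0,0,0.04],[0,0,0.053],[0,0,0.067],[0,0,0.08],[0,0,0.093],[0,0,0.105]],"fingers":[-1,-1,-1,-1,-1,-1,-1,-1]}'; python3 -m inch '{"delta_pos":[[0,0,0],[0,0,0],[0,0,0.07],[0,0,0.14],[0,0,0.19],[0,0,0.19],[0,0,0.19],[0,0,0.19]],"twist":[[0,0,0],[0,0,0],[0,0,0],[0,0,0],[0,0,0],[0,0,0],[0,0,0],[0,0,0]],"fingers":[-1,-1,-1,-1,-1,-1,-1,-1]}'; python3 -c "
from h import *
st();err('tf');go('tf',.01,-.0013,.0008)"
```

```text
t: 22.85
tcp_pos: [0.4499, -0.1379, 0.3038]
tool_rot: [2.293, -2.144, -0.01]
contact_force: [0.9, 0.5, -7.5]
gripper_width: 0.557
t: 23.65
tcp_pos: [0.4528, -0.1361, 0.2136]
tool_rot: [-2.298, 2.141, -0.004]
contact_force: [-0.2, -0.5, -7.3]
gripper_width: 0.556
t 23.65 tcp [ 0.4528 -0.1361  0.2136] jawyaw -1.5001 tilt 0.0026 F [-0.2 -0.5 -7.3] w 48.4mm q [-0.53  0.34  1.82  0.    0.99  0.97]
err x 1.5 y(jaw) 1.1 mm z_origin 88.6 yaw 0.0009
t 23.65 tcp [ 0.4528 -0.1361  0.2136] jawyaw -1.5001 tilt 0.0026 F [-0.2 -0.5 -7.3] w 48.4mm q [-0.53  0.34  1.82  0.    0.99  0.97]
mm [ 0.2  3.  78.6] delta_pos [0.0005 0.006  0.1571] twist [-0.0011 -0.0007  0.0005] rows>= 1.6
```

```bash
python3 -m inch '{"delta_pos":[[0,0.004,0.03],[0,0.004,0.06],[0,0.004,0.09],[0,0.004,0.12],[0,0.004,0.14],[0,0.004,0.15],[0,0.004,0.15],[0,0.004,0.15]],"twist":[[0,0,0],[0,0,0],[0,0,0],[0,0,0],[0,0,0],[0,0,0],[0,0,0],[0,0,0]],"fingers":[-1,-1,-1,-1,-1,-1,-1,-1]}'; python3 -c "
from h import *
st();err('tf')"; python3 -m inch '{"delta_pos":[[0,0,0.006],[0,0,0.012],[0,0,0.018],[0,0,0.022],[0,0,0.026],[0,0,0.028],[0,0,0.028],[0,0,0.028]],"twist":[[0,0,0],[0,0,0],[0,0,0],[0,0,0],[0,0,0],[0,0,0],[0,0,0],[0,0,0]],"fingers":[-1,-1,-1,-1,-1,-1,-1,-1]}'; python3 -c "
from h import *
st();err('tf')"
```

```text
t: 24.45
tcp_pos: [0.4505, -0.1365, 0.1382]
tool_rot: [-2.297, 2.142, -0.003]
contact_force: [-0.4, -0.2, -7.0]
gripper_width: 0.56
t 24.45 tcp [ 0.4505 -0.1365  0.1382] jawyaw -1.5009 tilt 0.0017 F [-0.4 -0.2 -7. ] w 48.7mm q [-0.53  0.46  1.9   0.    0.78  0.97]
err x -0.9 y(jaw) 0.8 mm z_origin 13.2 yaw 0.0001
t: 25.25
tcp_pos: [0.4498, -0.1362, 0.1235]
tool_rot: [-2.298, 2.143, -0.0]
contact_force: [-0.2, 0.8, -7.8]
gripper_width: 0.553
t 25.25 tcp [ 0.4498 -0.1362  0.1235] jawyaw -1.5010 tilt 0.0001 F [-0.2  0.8 -7.8] w 48.1mm q [-0.53  0.49  1.91  0.    0.75  0.97]
err x -1.5 y(jaw) 1.2 mm z_origin -1.5 yaw 0.0000
```

```bash
python3 -m inch '{"delta_pos":[[0,0,0.002],[0,0,0.002],[0,0,0.002],[0,0,0.002],[0,0,0.002],[0,0,-0.08],[0,0,-0.16],[0,0,-0.24]],"twist":[[0,0,0],[0,0,0],[0,0,0],[0,0,0],[0,0,0],[0,0,0],[0,0,0],[0,0,0]],"fingers":[-1,1,1,1,1,1,1,1]}';python3 -m inch '{"delta_pos":[[0,0,-0.06],[0,0,-0.06],[0,0,-0.06]],"twist":[[0,0,0],[0,0,0],[0,0,0]],"fingers":[1,1,1]}'; python3 -c "
from h import *
cv2.imwrite('pics/s7.png',cv2.resize(r.read_camera('scene')[50:340,130:440,::-1],None,fx=2,fy=2))
go('re',.15,-.0008,.0008)"
```

```text
t: 26.05
tcp_pos: [0.4495, -0.1361, 0.2449]
tool_rot: [2.297, -2.143, -0.001]
contact_force: [0.6, -1.0, 0.5]
gripper_width: 0.993
t: 26.35
tcp_pos: [0.4498, -0.1362, 0.2741]
tool_rot: [-2.297, 2.142, -0.003]
contact_force: [-0.6, 0.6, -0.4]
gripper_width: 0.999
t 26.40 tcp [ 0.4491 -0.1359  0.273 ] jawyaw -1.5010 tilt 0.0011 F [ 0.6 -0.2 -0.4] w 87.0mm q [-0.53  0.25  1.74 -0.    1.15  0.97]
mm [-112.3 -196.1   -2.1] delta_pos [-0.2246 -0.3921 -0.0042] twist [0.0005 0.0003 0.0039] rows>= 4.5
```

View pics/s7.png

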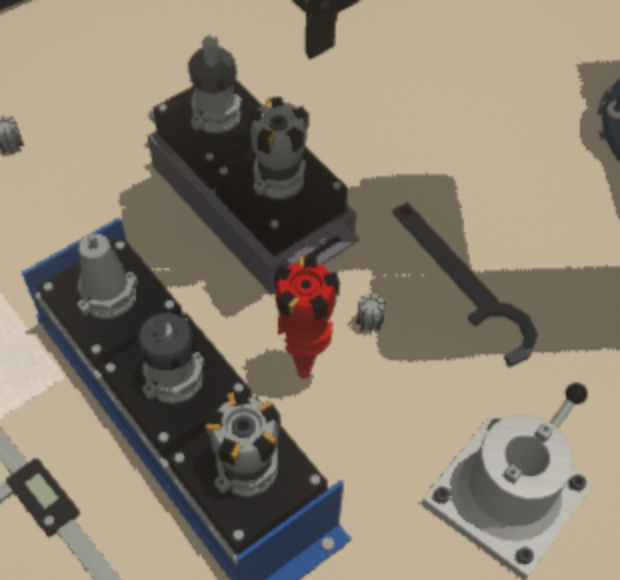

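```bash
python3 -m inch '{"delta_pos":[[-0.045,-0.08,0],[-0.09,-0.157,0],[-0.135,-0.235,0],[-0.18,-0.314,0],[-0.225,-0.392,0],[-0.225,-0.392,0],[-0.225,-0.392,0],[-0.225,-0.392,0]],"twist":[[0,0,0.004],[0,0,0.004],[0,0,0.004],[0,0,0.004],[0,0,0.004],[0,0,0.004],[0,0,0.004],[0,0,0.004]],"fingers":[1,1,1,1,1,1,1,1]}';python3 -m inch '{"delta_pos":[[0,0,0],[0,0,0.08],[0,0,0.16],[0,0,0.22],[0,0,0.26],[0,0,0.26],[0,0,0.26],[0,0,0.26]],"twist":[[0,0,0],[0,0,0],[0,0,0],[0,0,0],[0,0,0],[0,0,0],[0,0,0],[0,0,0]],"fingers":[1,1,1,1,1,1,1,1]}';python3 -c "
from h import *
st();err('re');go('re',-.001,-.0008,.0008)"
```

```text
t: 27.2
tcp_pos: [0.6358, -0.0107, 0.2718]
tool_rot: [2.287, -2.15, -0.005]
contact_force: [0.2, -0.6, 0.1]
gripper_width: 1.0
t: 28.0
tcp_pos: [0.6385, -0.011, 0.1455]
tool_rot: [-2.287, 2.151, -0.005]
contact_force: [0.6, 0.0, 0.3]
gripper_width: 1.0
t 28.00 tcp [ 0.6385 -0.011   0.1455] jawyaw -1.5097 tilt 0.0034 F [0.6 0.  0.3] w 87.0mm q [-0.19  0.63  1.47  0.    1.04  1.32]
err x 0.8 y(jaw) -0.1 mm z_origin 20.5 yaw -0.0010
t 28.00 tcp [ 0.6385 -0.011   0.1455] jawyaw -1.5097 tilt 0.0034 F [0.6 0.  0.3] w 87.0mm q [-0.19  0.63  1.47  0.    1.04  1.32]
mm [-0.9  1.7 21.5] delta_pos [-0.0019  0.0034  0.0429] twist [-0.0017 -0.0004 -0.0005] rows>= 0.4
```

```bash
python3 -m inch '{"delta_pos":[[-0.002,0.001,0.02],[-0.002,0.001,0.041],[-0.002,0.001,0.041],[-0.002,0.001,0.041],[-0.002,0.001,0.041],[-0.002,0.001,0.041]],"twist":[[0,0,0],[0,0,0],[0,0,0],[0,0,0],[0,0,0],[0,0,0]],"fingers":[1,1,1,1,1,1]}';python3 -m inch '{"delta_pos":[[0,0,0],[0,0,0],[0,0,0],[0,0,0],[0,0,0],[0,0,0],[0,0,0]],"twist":[[0,0,0],[0,0,0],[0,0,0],[0,0,0],[0,0,0],[0,0,0],[0,0,0]],"fingers":[-1,-1,-1,-1,-1,-1,-1]}' 30; python3 -c "
from h import *
st();err('re')"; python3 -m inch '{"delta_pos":[[0,0,-0.03],[0,0,-0.08],[0,0,-0.14],[0,0,-0.22],[0,0,-0.3],[0,0,-0.37],[0,0,-0.37],[0,0,-0.37]],"twist":[[0,0,0],[0,0,0],[0,0,0],[0,0,0],[0,0,0],[0,0,0],[0,0,0],[0,0,0]],"fingers":[-1,-1,-1,-1,-1,-1,-1,-1]}'; python3 -c "
from h import *
go('fx',.185,-.001,.0008)"
```

```text
t: 28.6
tcp_pos: [0.6372, -0.0094, 0.1233]
tool_rot: [-2.289, 2.151, -0.001]
contact_force: [-0.1, 0.7, 1.0]
gripper_width: 0.998
t: 29.3
tcp_pos: [0.637, -0.0097, 0.1231]
tool_rot: [2.289, -2.151, 0.001]
contact_force: [0.0, -1.5, 0.1]
gripper_width: 0.472
t 29.30 tcp [ 0.637  -0.0097  0.1231] jawyaw -1.5087 tilt 0.0009 F [ 0.  -1.5  0.1] w 41.0mm q [-0.19  0.66  1.49 -0.    0.99  1.32]
err x -0.6 y(jaw) 1.2 mm z_origin -1.9 yaw 0.0000
t: 30.1
tcp_pos: [0.6358, -0.0091, 0.3073]
tool_rot: [2.288, -2.151, -0.002]
contact_force: [-0.4, -0.2, -7.1]
gripper_width: 0.474
t 30.10 tcp [ 0.6358 -0.0091  0.3073] jawyaw -1.5089 tilt 0.0017 F [-0.4 -0.2 -7.1] w 41.2mm q [-0.19  0.47  1.3   0.    1.38  1.32]
mm [-221.3  178.9   -2.3] delta_pos [-0.4427  0.3578 -0.0046] twist [ 0.0008  0.0003 -0.1086] rows>= 5.7
```

```bash
python3 -m inch '{"delta_pos":[[-0.07,0.057,0],[-0.14,0.113,0],[-0.21,0.17,0],[-0.28,0.226,0],[-0.35,0.283,0],[-0.443,0.358,0],[-0.443,0.358,0],[-0.443,0.358,0]],"twist":[[0,0,-0.018],[0,0,-0.036],[0,0,-0.054],[0,0,-0.072],[0,0,-0.09],[0,0,-0.109],[0,0,-0.109],[0,0,-0.109]],"fingers":[-1,-1,-1,-1,-1,-1,-1,-1]}'; python3 -m inch '{"delta_pos":[[0,0,0],[0,0,0],[0,0,0.07],[0,0,0.14],[0,0,0.19],[0,0,0.19],[0,0,0.19],[0,0,0.19]],"twist":[[0,0,0],[0,0,0],[0,0,0],[0,0,0],[0,0,0],[0,0,0],[0,0,0],[0,0,0]],"fingers":[-1,-1,-1,-1,-1,-1,-1,-1]}'; python3 -c "
from h import *
st();err('fx');go('fx',.01,-.001,.0008)"
```

```text
t: 30.9
tcp_pos: [0.4408, 0.2015, 0.3053]
tool_rot: [2.508, -1.882, -0.008]
contact_force: [0.9, -0.7, -5.6]
gripper_width: 0.473
t: 31.7
tcp_pos: [0.4467, 0.2005, 0.2145]
tool_rot: [-2.506, 1.889, -0.004]
contact_force: [0.1, -0.5, -5.9]
gripper_width: 0.467
t 31.70 tcp [0.4467 0.2005 0.2145] jawyaw -1.2920 tilt 0.0040 F [ 0.1 -0.5 -5.9] w 40.6mm q [ 0.19  0.36  1.78 -0.    1.    1.49]
err x 1.9 y(jaw) -0.3 mm z_origin 89.5 yaw -0.0002
t 31.70 tcp [0.4467 0.2005 0.2145] jawyaw -1.2920 tilt 0.0040 F [ 0.1 -0.5 -5.9] w 40.6mm q [ 0.19  0.36  1.78 -0.    1.    1.49]
mm [-1.1  3.2 79.5] delta_pos [-0.0022  0.0064  0.159 ] twist [-0.002  -0.0002 -0.0001] rows>= 1.6
```

```bash
python3 -m inch '{"delta_pos":[[-0.001,0.003,0.03],[-0.001,0.003,0.06],[-0.001,0.003,0.09],[-0.001,0.003,0.12],[-0.001,0.003,0.14],[-0.001,0.003,0.15],[-0.001,0.003,0.15],[-0.001,0.003,0.15]],"twist":[[0,0,0],[0,0,0],[0,0,0],[0,0,0],[0,0,0],[0,0,0],[0,0,0],[0,0,0]],"fingers":[-1,-1,-1,-1,-1,-1,-1,-1]}'; python3 -c "
from h import *
st();err('fx')"; python3 -m inch '{"delta_pos":[[0,0,0.006],[0,0,0.012],[0,0,0.018],[0,0,0.023],[0,0,0.028],[0,0,0.03],[0,0,0.03],[0,0,0.03]],"twist":[[0,0,0],[0,0,0],[0,0,0],[0,0,0],[0,0,0],[0,0,0],[0,0,0],[0,0,0]],"fingers":[-1,-1,-1,-1,-1,-1,-1,-1]}'; python3 -c "
from h import *
st();err('fx')"
```

```text
t: 32.5
tcp_pos: [0.4438, 0.2009, 0.1387]
tool_rot: [-2.508, 1.889, -0.002]
contact_force: [-0.5, -0.4, -6.0]
gripper_width: 0.473
t 32.50 tcp [0.4438 0.2009 0.1387] jawyaw -1.2911 tilt 0.0017 F [-0.5 -0.4 -6. ] w 41.2mm q [0.2  0.48 1.86 0.   0.81 1.49]
err x -0.8 y(jaw) 0.8 mm z_origin 13.7 yaw 0.0007
t: 33.3
tcp_pos: [0.4431, 0.2008, 0.1232]
tool_rot: [-2.509, 1.89, -0.0]
contact_force: [-0.2, 0.7, -5.2]
gripper_width: 0.469
t 33.30 tcp [0.4431 0.2008 0.1232] jawyaw -1.2910 tilt 0.0004 F [-0.2  0.7 -5.2] w 40.8mm q [ 0.2   0.5   1.87 -0.    0.77  1.49]
err x -1.5 y(jaw) 0.9 mm z_origin -1.8 yaw 0.0008
```

```bash
python3 -m inch '{"delta_pos":[[0,0,0.001],[0,0,0.001],[0,0,0.001],[0,0,0.001],[0,0,-0.06],[0,0,-0.14],[0,0,-0.22],[0,0,-0.3]],"twist":[[0,0,0],[0,0,0],[0,0,0],[0,0,0],[0,0,0],[0,0,0],[0,0,0],[0,0,0]],"fingers":[1,1,1,1,1,1,1,1]}'; python3 -c "
from h import *
st();go('te',.15,-.0008,.0008)
cv2.imwrite('pics/s8.png',cv2.resize(r.read_camera('scene')[150:350,280:520,::-1],None,fx=3,fy=3))"
```

```text
t: 34.1
tcp_pos: [0.4426, 0.2007, 0.2747]
tool_rot: [-2.509, 1.89, 0.0]
contact_force: [0.3, 1.2, 0.0]
gripper_width: 0.989
t 34.10 tcp [0.4426 0.2007 0.2747] jawyaw -1.2910 tilt 0.0000 F [0.3 1.2 0. ] w 86.1mm q [0.2  0.27 1.71 0.   1.16 1.49]
t 34.10 tcp [0.4426 0.2007 0.2747] jawyaw -1.2910 tilt 0.0000 F [0.3 1.2 0. ] w 86.1mm q [0.2  0.27 1.71 0.   1.16 1.49]
mm [ 4.241e+02  1.065e+02 -3.000e-01] delta_pos [ 8.483e-01  2.129e-01 -6.000e-04] twist [-0.     0.     0.105] rows>= 8.7
```

View pics/s8.png

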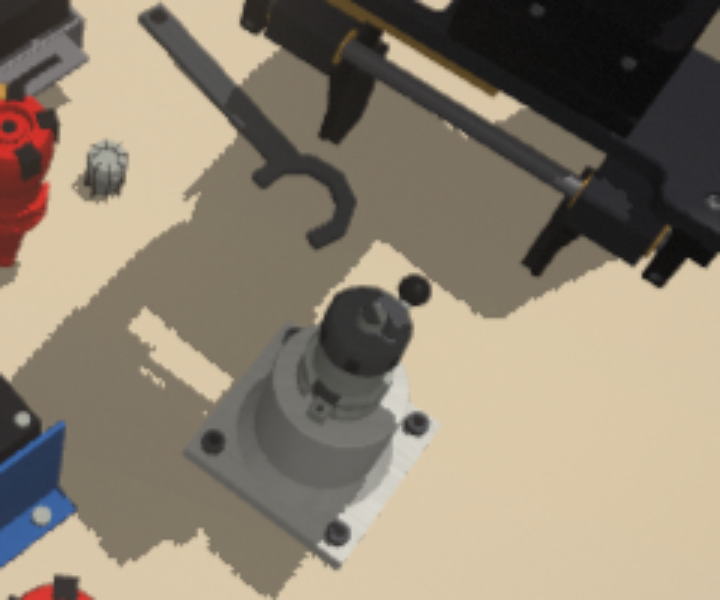

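```bash
python3 -m inch '{"delta_pos":[[0.085,0.021,0],[0.17,0.043,0],[0.255,0.064,0],[0.34,0.085,0],[0.425,0.107,0],[0.51,0.128,0],[0.595,0.149,0],[0.68,0.171,0]],"twist":[[0,0,0.013],[0,0,0.027],[0,0,0.04],[0,0,0.053],[0,0,0.067],[0,0,0.08],[0,0,0.093],[0,0,0.105]],"fingers":[1,1,1,1,1,1,1,1]}'; python3 -m inch '{"delta_pos":[[0.08,0,0],[0.16,0,0],[0.172,0,0],[0.172,0,0],[0.172,0,0],[0.172,0,0]],"twist":[[0,0,0],[0,0,0],[0,0,0],[0,0,0],[0,0,0],[0,0,0]],"fingers":[1,1,1,1,1,1]}'; python3 -c "
from h import *
st();go('te',.02,-.0008,.0008)"
```

```text
t: 34.95
tcp_pos: [0.4545, -0.1514, 0.2731]
tool_rot: [-2.296, 2.144, -0.001]
contact_force: [-0.2, -0.1, 0.2]
gripper_width: 1.0
t: 35.55
tcp_pos: [0.4604, -0.2337, 0.273]
tool_rot: [-2.299, 2.141, 0.002]
contact_force: [0.5, -0.0, -0.3]
gripper_width: 0.999
t 35.55 tcp [ 0.4604 -0.2337  0.273 ] jawyaw -1.4994 tilt 0.0011 F [ 0.5 -0.  -0.3] w 86.9mm q [-0.69  0.32  1.64  0.    1.18  0.81]
t 35.55 tcp [ 0.4604 -0.2337  0.273 ] jawyaw -1.4994 tilt 0.0011 F [ 0.5 -0.  -0.3] w 86.9mm q [-0.69  0.32  1.64  0.    1.18  0.81]
mm [  2.5   3.  128. ] delta_pos [0.005  0.0061 0.2559] twist [0.0003 0.0005 0.0008] rows>= 2.6
```

```bash
python3 -m inch '{"delta_pos":[[0.004,0.005,0.05],[0.004,0.005,0.13],[0.004,0.005,0.2],[0.004,0.005,0.256],[0.004,0.005,0.256],[0.004,0.005,0.256],[0.004,0.005,0.256],[0.004,0.005,0.256]],"twist":[[0,0,0.001],[0,0,0.001],[0,0,0.001],[0,0,0.001],[0,0,0.001],[0,0,0.001],[0,0,0.001],[0,0,0.001]],"fingers":[1,1,1,1,1,1,1,1]}'; python3 -c "
from h import *
st();err('te');go('te',-.0015,-.0008,.0008)"
```

```text
t: 36.35
tcp_pos: [0.4594, -0.2382, 0.1468]
tool_rot: [-2.296, 2.144, -0.006]
contact_force: [0.1, 0.0, -0.8]
gripper_width: 0.998
t 36.35 tcp [ 0.4594 -0.2382  0.1468] jawyaw -1.5025 tilt 0.0038 F [ 0.1  0.  -0.8] w 86.8mm q [-0.69  0.49  1.78  0.    0.87  0.81]
err x 1.1 y(jaw) -1.1 mm z_origin 21.8 yaw -0.0015
t 36.35 tcp [ 0.4594 -0.2382  0.1468] jawyaw -1.5025 tilt 0.0038 F [ 0.1  0.  -0.8] w 86.8mm q [-0.69  0.49  1.78  0.    0.87  0.81]
mm [-2.   1.9 23.3] delta_pos [-0.004   0.0039  0.0466] twist [-0.0014 -0.0013 -0.0008] rows>= 0.5
```

```bash
python3 -m inch '{"delta_pos":[[-0.004,0.001,0.02],[-0.004,0.001,0.043],[-0.004,0.001,0.043],[-0.004,0.001,0.043],[-0.004,0.001,0.043],[-0.004,0.001,0.043]],"twist":[[0,0,-0.001],[0,0,-0.001],[0,0,-0.001],[0,0,-0.001],[0,0,-0.001],[0,0,-0.001]],"fingers":[1,1,1,1,1,1]}'; python3 -c "
from h import *
st();err('te')"
```

```text
t: 36.95
tcp_pos: [0.4579, -0.2358, 0.1237]
tool_rot: [-2.297, 2.143, -0.001]
contact_force: [0.8, -0.5, 0.2]
gripper_width: 0.997
t 36.95 tcp [ 0.4579 -0.2358  0.1237] jawyaw -1.5011 tilt 0.0004 F [ 0.8 -0.5  0.2] w 86.7mm q [-0.69  0.53  1.8   0.    0.81  0.81]
err x -0.3 y(jaw) 1.3 mm z_origin -1.3 yaw -0.0001
```

```bash
python3 -m inch '{"delta_pos":[[0,0,0],[0,0,0],[0,0,0],[0,0,0],[0,0,0],[0,0,0],[0,0,0]],"twist":[[0,0,0],[0,0,0],[0,0,0],[0,0,0],[0,0,0],[0,0,0],[0,0,0]],"fingers":[-1,-1,-1,-1,-1,-1,-1]}' 30; python3 -c "
from h import *
st();err('te')"; python3 -m inch '{"delta_pos":[[0,0,-0.03],[0,0,-0.08],[0,0,-0.14],[0,0,-0.22],[0,0,-0.3],[0,0,-0.37],[0,0,-0.37],[0,0,-0.37]],"twist":[[0,0,0],[0,0,0],[0,0,0],[0,0,0],[0,0,0],[0,0,0],[0,0,0],[0,0,0]],"fingers":[-1,-1,-1,-1,-1,-1,-1,-1]}'; python3 -c "
from h import *
go('re',.185,-.0008,.001)"
```

```text
t: 37.65
tcp_pos: [0.4578, -0.236, 0.1236]
tool_rot: [2.298, -2.142, 0.001]
contact_force: [-0.3, -1.0, -1.0]
gripper_width: 0.475
t 37.65 tcp [ 0.4578 -0.236   0.1236] jawyaw -1.5008 tilt 0.0007 F [-0.3 -1.  -1. ] w 41.3mm q [-0.69  0.53  1.8  -0.    0.81  0.81]
err x -0.4 y(jaw) 1.2 mm z_origin -1.4 yaw 0.0002
t: 38.45
tcp_pos: [0.4569, -0.235, 0.3075]
tool_rot: [2.298, -2.142, -0.003]
contact_force: [-0.2, -0.0, -5.4]
gripper_width: 0.477
t 38.45 tcp [ 0.4569 -0.235   0.3075] jawyaw -1.5009 tilt 0.0019 F [-0.2 -0.  -5.4] w 41.5mm q [-0.69  0.28  1.59 -0.    1.27  0.81]
mm [-211.9 -195.2   -2.5] delta_pos [-0.4238 -0.3904 -0.0051] twist [0.0007 0.0006 0.0039] rows>= 5.8
```

```bash
python3 -m inch '{"delta_pos":[[-0.065,-0.06,0],[-0.13,-0.12,0],[-0.195,-0.18,0],[-0.26,-0.24,0],[-0.325,-0.3,0],[-0.38,-0.35,0],[-0.424,-0.39,0],[-0.424,-0.39,0]],"twist":[[0,0,0.004],[0,0,0.004],[0,0,0.004],[0,0,0.004],[0,0,0.004],[0,0,0.004],[0,0,0.004],[0,0,0.004]],"fingers":[-1,-1,-1,-1,-1,-1,-1,-1]}'; python3 -m inch '{"delta_pos":[[0,0,0],[0,0,0],[0,0,0.07],[0,0,0.14],[0,0,0.19],[0,0,0.19],[0,0,0.19],[0,0,0.19]],"twist":[[0,0,0],[0,0,0],[0,0,0],[0,0,0],[0,0,0],[0,0,0],[0,0,0],[0,0,0]],"fingers":[-1,-1,-1,-1,-1,-1,-1,-1]}'; python3 -c "
from h import *
st();err('re');go('re',.01,-.0007,.0012)"
```

```text
t: 39.25
tcp_pos: [0.6377, -0.0064, 0.3036]
tool_rot: [2.293, -2.146, -0.011]
contact_force: [-1.1, -0.2, -5.0]
gripper_width: 0.472
t: 40.05
tcp_pos: [0.6388, -0.0115, 0.2155]
tool_rot: [-2.286, 2.151, -0.005]
contact_force: [1.0, 0.5, -4.0]
gripper_width: 0.475
t 40.05 tcp [ 0.6388 -0.0115  0.2155] jawyaw -1.5099 tilt 0.0041 F [ 1.   0.5 -4. ] w 41.3mm q [-0.19  0.55  1.41 -0.    1.18  1.32]
err x 1.1 y(jaw) -0.6 mm z_origin 90.5 yaw -0.0012
t 40.05 tcp [ 0.6388 -0.0115  0.2155] jawyaw -1.5099 tilt 0.0041 F [ 1.   0.5 -4. ] w 41.3mm q [-0.19  0.55  1.41 -0.    1.18  1.32]
mm [-1.9  2.1 80.5] delta_pos [-0.0038  0.0042  0.1611] twist [-0.002  -0.0005 -0.0006] rows>= 1.6
```

```bash
python3 -m inch '{"delta_pos":[[-0.003,0.001,0.03],[-0.003,0.001,0.06],[-0.003,0.001,0.09],[-0.003,0.001,0.12],[-0.003,0.001,0.14],[-0.003,0.001,0.15],[-0.003,0.001,0.15],[-0.003,0.001,0.15]],"twist":[[0,0,0],[0,0,0],[0,0,0],[0,0,0],[0,0,0],[0,0,0],[0,0,0],[0,0,0]],"fingers":[-1,-1,-1,-1,-1,-1,-1,-1]}'; python3 -c "
from h import *
st();err('re')"; python3 -m inch '{"delta_pos":[[0,0,0.006],[0,0,0.012],[0,0,0.018],[0,0,0.023],[0,0,0.028],[0,0,0.031],[0,0,0.031],[0,0,0.031]],"twist":[[0,0,0],[0,0,0],[0,0,0],[0,0,0],[0,0,0],[0,0,0],[0,0,0],[0,0,0]],"fingers":[-1,-1,-1,-1,-1,-1,-1,-1]}'; python3 -c "
from h import *
st();err('re')"
```

```text
t: 40.85
tcp_pos: [0.6376, -0.0092, 0.1395]
tool_rot: [-2.288, 2.151, -0.003]
contact_force: [-0.5, -0.1, -5.9]
gripper_width: 0.472
t 40.85 tcp [ 0.6376 -0.0092  0.1395] jawyaw -1.5090 tilt 0.0020 F [-0.5 -0.1 -5.9] w 41.1mm q [-0.19  0.64  1.47  0.    1.02  1.32]
err x 0.0 y(jaw) 1.7 mm z_origin 14.5 yaw -0.0003
t: 41.65
tcp_pos: [0.6372, -0.0092, 0.1238]
tool_rot: [-2.289, 2.151, -0.002]
contact_force: [-0.4, -1.1, 1.7]
gripper_width: 0.472
t 41.65 tcp [ 0.6372 -0.0092  0.1238] jawyaw -1.5090 tilt 0.0011 F [-0.4 -1.1  1.7] w 41.0mm q [-0.19  0.66  1.49  0.    0.99  1.32]
err x -0.3 y(jaw) 1.8 mm z_origin -1.2 yaw -0.0003
```

Seated (weight taken by the socket). Release, go to the fixture.

```bash
python3 -m inch '{"delta_pos":[[0,0,0],[0,0,0],[0,0,0],[0,0,0],[0,0,-0.06],[0,0,-0.14],[0,0,-0.22],[0,0,-0.3]],"twist":[[0,0,0],[0,0,0],[0,0,0],[0,0,0],[0,0,0],[0,0,0],[0,0,0],[0,0,0]],"fingers":[1,1,1,1,1,1,1,1]}'; python3 -c "
from h import *
go('fx',.15,-.0012,.0008)"
```

```text
t: 42.45
tcp_pos: [0.6367, -0.009, 0.2744]
tool_rot: [2.289, -2.152, -0.0]
contact_force: [1.0, 0.7, -0.5]
gripper_width: 0.992
t 42.45 tcp [ 0.6367 -0.009   0.2744] jawyaw -1.5090 tilt 0.0003 F [ 1.   0.7 -0.5] w 86.3mm q [-0.19  0.49  1.34  0.    1.31  1.32]
mm [-221.3  179.9   -0.5] delta_pos [-0.4426  0.3598 -0.0011] twist [ 1.000e-04  1.000e-04 -1.086e-01] rows>= 5.7
```

```bash
python3 -m inch '{"delta_pos":[[-0.07,0.057,0],[-0.14,0.113,0],[-0.21,0.17,0],[-0.28,0.226,0],[-0.35,0.283,0],[-0.443,0.36,0],[-0.443,0.36,0],[-0.443,0.36,0]],"twist":[[0,0,-0.018],[0,0,-0.036],[0,0,-0.054],[0,0,-0.072],[0,0,-0.09],[0,0,-0.109],[0,0,-0.109],[0,0,-0.109]],"fingers":[1,1,1,1,1,1,1,1]}'; python3 -m inch '{"delta_pos":[[0,0,0],[0,0,0.08],[0,0,0.16],[0,0,0.22],[0,0,0.26],[0,0,0.26],[0,0,0.26],[0,0,0.26]],"twist":[[0,0,0],[0,0,0],[0,0,0],[0,0,0],[0,0,0],[0,0,0],[0,0,0],[0,0,0]],"fingers":[1,1,1,1,1,1,1,1]}'; python3 -c "
from h import *
st();err('fx');go('fx',-.0018,-.0013,.0008)"
```

```text
t: 43.25
tcp_pos: [0.4424, 0.2019, 0.2733]
tool_rot: [-2.512, 1.886, -0.001]
contact_force: [0.5, 0.1, 0.2]
gripper_width: 1.001
t: 44.05
tcp_pos: [0.4453, 0.2005, 0.1441]
tool_rot: [-2.507, 1.89, -0.003]
contact_force: [0.1, 0.1, 0.5]
gripper_width: 0.999
t 44.05 tcp [0.4453 0.2005 0.1441] jawyaw -1.2922 tilt 0.0029 F [0.1 0.1 0.5] w 87.0mm q [ 0.19  0.47  1.85 -0.    0.82  1.49]
err x 0.6 y(jaw) 0.1 mm z_origin 19.1 yaw -0.0004
t 44.05 tcp [0.4453 0.2005 0.1441] jawyaw -1.2922 tilt 0.0029 F [0.1 0.1 0.5] w 87.0mm q [ 0.19  0.47  1.85 -0.    0.82  1.49]
mm [-0.7  1.9 20.9] delta_pos [-0.0015  0.0039  0.0418] twist [-0.0015 -0.0002 -0.0002] rows>= 0.4
```

```bash
python3 -m inch '{"delta_pos":[[-0.001,0.001,0.02],[-0.001,0.001,0.04],[-0.001,0.001,0.04],[-0.001,0.001,0.04],[-0.001,0.001,0.04],[-0.001,0.001,0.04]],"twist":[[0,0,0],[0,0,0],[0,0,0],[0,0,0],[0,0,0],[0,0,0]],"fingers":[1,1,1,1,1,1]}'; python3 -m inch '{"delta_pos":[[0,0,0],[0,0,0],[0,0,0],[0,0,0],[0,0,0],[0,0,0],[0,0,0]],"twist":[[0,0,0],[0,0,0],[0,0,0],[0,0,0],[0,0,0],[0,0,0],[0,0,0]],"fingers":[-1,-1,-1,-1,-1,-1,-1]}' 30; python3 -c "
from h import *
st();err('fx')"; python3 -m inch '{"delta_pos":[[0,0,-0.03],[0,0,-0.08],[0,0,-0.14],[0,0,-0.22],[0,0,-0.3],[0,0,-0.37],[0,0,-0.37],[0,0,-0.37]],"twist":[[0,0,0],[0,0,0],[0,0,0],[0,0,0],[0,0,0],[0,0,0],[0,0,0],[0,0,0]],"fingers":[-1,-1,-1,-1,-1,-1,-1,-1]}'; python3 -c "
from h import *
go('te',.185,-.001,.0011)"
```

```text
t: 44.65
tcp_pos: [0.4431, 0.2013, 0.1233]
tool_rot: [-2.509, 1.889, -0.001]
contact_force: [0.2, -0.2, 0.3]
gripper_width: 0.999
t: 45.35
tcp_pos: [0.4431, 0.2009, 0.1231]
tool_rot: [2.51, -1.889, 0.001]
contact_force: [-0.0, -1.9, -0.7]
gripper_width: 0.473
t 45.35 tcp [0.4431 0.2009 0.1231] jawyaw -1.2903 tilt 0.0009 F [-0.  -1.9 -0.7] w 41.1mm q [ 0.2   0.5   1.87 -0.    0.77  1.49]
err x -1.5 y(jaw) 1.0 mm z_origin -1.9 yaw 0.0015
t: 46.15
tcp_pos: [0.4416, 0.201, 0.3068]
tool_rot: [2.508, -1.889, -0.003]
contact_force: [-1.5, -0.4, -7.0]
gripper_width: 0.472
t 46.15 tcp [0.4416 0.201  0.3068] jawyaw -1.2910 tilt 0.0025 F [-1.5 -0.4 -7. ] w 41.1mm q [0.2  0.24 1.66 0.   1.25 1.49]
mm [424.3 105.7  -3. ] delta_pos [ 0.8487  0.2114 -0.0061] twist [ 0.0012 -0.      0.105 ] rows>= 8.7
```

```bash
python3 -m inch '{"delta_pos":[[0.085,0.021,0],[0.17,0.043,0],[0.255,0.064,0],[0.34,0.085,0],[0.425,0.107,0],[0.51,0.128,0],[0.595,0.149,0],[0.68,0.17,0]],"twist":[[0,0,0.013],[0,0,0.027],[0,0,0.04],[0,0,0.053],[0,0,0.067],[0,0,0.08],[0,0,0.093],[0,0,0.105]],"fingers":[-1,-1,-1,-1,-1,-1,-1,-1]}'; python3 -m inch '{"delta_pos":[[0.08,0,0],[0.16,0,0],[0.174,0,0],[0.174,0,0],[0.174,0,0],[0.174,0,0],[0.174,0,0]],"twist":[[0,0,0],[0,0,0],[0,0,0],[0,0,0],[0,0,0],[0,0,0],[0,0,0]],"fingers":[-1,-1,-1,-1,-1,-1,-1]}'; python3 -c "
from h import *
st();go('te',.09,-.001,.0011)"
```

```text
t: 46.95
tcp_pos: [0.4527, -0.1496, 0.3044]
tool_rot: [2.295, -2.143, -0.012]
contact_force: [0.8, -0.1, -5.8]
gripper_width: 0.473
t: 47.65
tcp_pos: [0.4609, -0.2342, 0.3076]
tool_rot: [-2.299, 2.14, 0.002]
contact_force: [0.6, 0.1, -6.5]
gripper_width: 0.47
t 47.65 tcp [ 0.4609 -0.2342  0.3076] jawyaw -1.4992 tilt 0.0014 F [ 0.6  0.1 -6.5] w 40.9mm q [-0.69  0.28  1.59  0.    1.27  0.81]
t 47.65 tcp [ 0.4609 -0.2342  0.3076] jawyaw -1.4992 tilt 0.0014 F [ 0.6  0.1 -6.5] w 40.9mm q [-0.69  0.28  1.59  0.    1.27  0.81]
mm [ 1.7  3.7 92.6] delta_pos [0.0034 0.0075 0.1853] twist [0.0004 0.0006 0.0009] rows>= 1.9
```

```bash
python3 -m inch '{"delta_pos":[[0.002,0.006,0.05],[0.002,0.006,0.12],[0.002,0.006,0.185],[0.002,0.006,0.185],[0.002,0.006,0.185],[0.002,0.006,0.185],[0.002,0.006,0.185],[0.002,0.006,0.185]],"twist":[[0,0,0],[0,0,0],[0,0,0],[0,0,0],[0,0,0],[0,0,0],[0,0,0],[0,0,0]],"fingers":[-1,-1,-1,-1,-1,-1,-1,-1]}'; python3 -c "
from h import *
st();err('te');go('te',.01,-.001,.0012)"
```

```text
t: 48.45
tcp_pos: [0.459, -0.2376, 0.217]
tool_rot: [-2.298, 2.142, -0.005]
contact_force: [-0.3, -0.2, -6.6]
gripper_width: 0.471
t 48.45 tcp [ 0.459  -0.2376  0.217 ] jawyaw -1.5009 tilt 0.0032 F [-0.3 -0.2 -6.6] w 40.9mm q [-0.69  0.39  1.71  0.    1.04  0.81]
err x 0.7 y(jaw) -0.5 mm z_origin 92.0 yaw 0.0001
t 48.45 tcp [ 0.459  -0.2376  0.217 ] jawyaw -1.5009 tilt 0.0032 F [-0.3 -0.2 -6.6] w 40.9mm q [-0.69  0.39  1.71  0.    1.04  0.81]
mm [-1.9  1.9 82. ] delta_pos [-0.0038  0.0038  0.164 ] twist [-0.0012 -0.0011  0.0001] rows>= 1.6
```

```bash
python3 -m inch '{"delta_pos":[[-0.003,0.002,0.03],[-0.003,0.002,0.06],[-0.003,0.002,0.09],[-0.003,0.002,0.12],[-0.003,0.002,0.145],[-0.003,0.002,0.155],[-0.003,0.002,0.155],[-0.003,0.002,0.155]],"twist":[[0,0,0],[0,0,0],[0,0,0],[0,0,0],[0,0,0],[0,0,0],[0,0,0],[0,0,0]],"fingers":[-1,-1,-1,-1,-1,-1,-1,-1]}'; python3 -c "
from h import *
st();err('te')"; python3 -m inch '{"delta_pos":[[0,0,0.006],[0,0,0.012],[0,0,0.018],[0,0,0.023],[0,0,0.028],[0,0,0.03],[0,0,0.03],[0,0,0.03]],"twist":[[0,0,0],[0,0,0],[0,0,0],[0,0,0],[0,0,0],[0,0,0],[0,0,0],[0,0,0]],"fingers":[-1,-1,-1,-1,-1,-1,-1,-1]}'; python3 -c "
from h import *
st();err('te')"
```

```text
t: 49.25
tcp_pos: [0.4577, -0.2361, 0.1387]
tool_rot: [-2.298, 2.142, -0.003]
contact_force: [-0.8, -0.4, -5.4]
gripper_width: 0.47
t 49.25 tcp [ 0.4577 -0.2361  0.1387] jawyaw -1.5010 tilt 0.0016 F [-0.8 -0.4 -5.4] w 40.9mm q [-0.69  0.5   1.79  0.    0.85  0.81]
err x -0.5 y(jaw) 1.0 mm z_origin 13.7 yaw 0.0000
t: 50.05
tcp_pos: [0.4574, -0.2356, 0.1235]
tool_rot: [-2.297, 2.142, -0.001]
contact_force: [-0.9, 1.4, 0.8]
gripper_width: 0.473
t 50.05 tcp [ 0.4574 -0.2356  0.1235] jawyaw -1.5010 tilt 0.0006 F [-0.9  1.4  0.8] w 41.2mm q [-0.69  0.53  1.8   0.    0.81  0.81]
err x -0.8 y(jaw) 1.6 mm z_origin -1.5 yaw -0.0000
```

Seated. Release, go up, and back away for a check.

```bash
python3 -m inch '{"delta_pos":[[0,0,0],[0,0,0],[0,0,0],[0,0,0],[0,0,-0.06],[0,0,-0.14],[0,0,-0.22],[0,0,-0.3]],"twist":[[0,0,0],[0,0,0],[0,0,0],[0,0,0],[0,0,0],[0,0,0],[0,0,0],[0,0,0]],"fingers":[1,1,1,1,1,1,1,1]}'; python3 -c "
from h import *
rows([.43,-.06,.36],-np.pi/2)"
```

```text
t: 50.85
tcp_pos: [0.4569, -0.2356, 0.2746]
tool_rot: [2.297, -2.143, 0.0]
contact_force: [0.2, -1.2, -0.8]
gripper_width: 0.989
mm [-177.    14.6  -85.4] delta_pos [-0.3541  0.0293 -0.1709] twist [ 0.     -0.      0.0348] rows>= 3.9
```

```bash
python3 -m inch '{"delta_pos":[[-0.05,0.005,-0.06],[-0.12,0.01,-0.12],[-0.2,0.02,-0.17],[-0.28,0.03,-0.17],[-0.354,0.03,-0.17],[-0.354,0.03,-0.17],[-0.354,0.03,-0.17],[-0.354,0.03,-0.17]],"twist":[[0,0,0.035],[0,0,0.035],[0,0,0.035],[0,0,0.035],[0,0,0.035],[0,0,0.035],[0,0,0.035],[0,0,0.035]],"fingers":[1,1,1,1,1,1,1,1]}'; python3 -c "
from h import *
st()
cv2.imwrite('pics/w9.png',r.read_camera('wrist')[:,:,::-1])
cv2.imwrite('pics/t9.png',cv2.resize(r.read_camera('top')[140:290,180:440,::-1],None,fx=3,fy=3,interpolation=cv2.INTER_CUBIC))
cv2.imwrite('pics/s9.png',cv2.resize(r.read_camera('scene')[50:340,130:440,::-1],None,fx=2,fy=2,interpolation=cv2.INTER_CUBIC))"
```

```text
t: 51.65
tcp_pos: [0.4302, -0.0609, 0.3581]
tool_rot: [2.22, -2.222, 0.001]
contact_force: [0.4, -0.7, 0.2]
gripper_width: 1.001
t 51.65 tcp [ 0.4302 -0.0609  0.3581] jawyaw -1.5716 tilt 0.0008 F [ 0.4 -0.7  0.2] w 87.1mm q [-0.4   0.11  1.68 -0.    1.35  1.17]
```

View pics/w9.png

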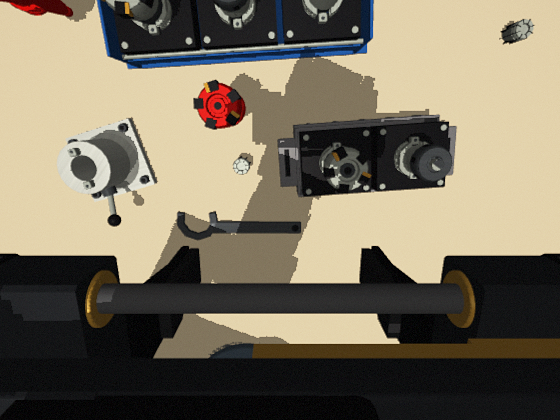

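View pics/s9.png

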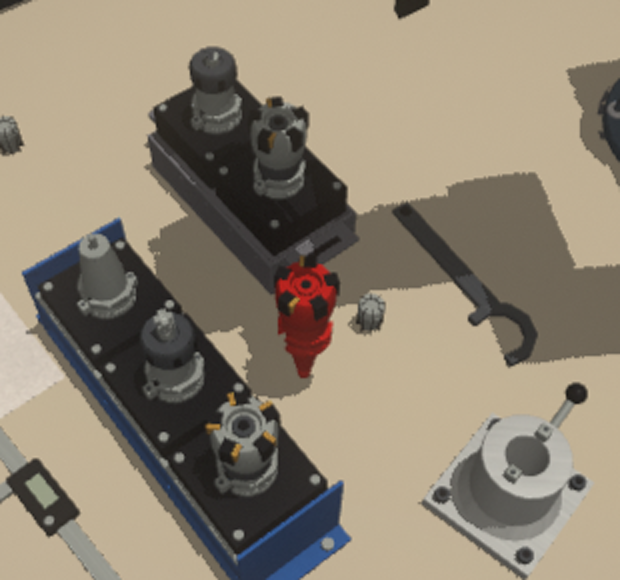

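View pics/t9.png

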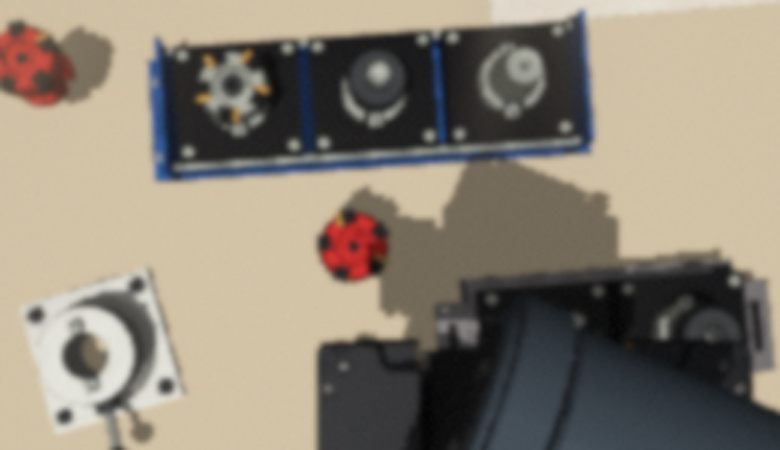

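```bash
python3 - <<'E'
from h import *
a=cv2.cvtColor(cv2.imread('pics/scene0.png'),cv2.COLOR_BGR2GRAY); im=r.read_camera('scene'); b=cv2.cvtColor(im,cv2.COLOR_RGB2GRAY)
for n,(x,y,w,h) in dict(re_flange=(200,222,34,28),rf_flange=(236,272,36,28),te_flange=(222,92,34,24),tf_flange=(254,126,32,24),slim=(166,165,36,46)).items():
    t=b[y:y+h,x:x+w]; m=cv2.matchTemplate(a[y-8:y+h+8,x-8:x+w+8],t,cv2.TM_CCOEFF_NORMED); _,v,_,l=cv2.minMaxLoc(m); print(n,round(v,2),l[0]-8,l[1]-8)
st()
E
```

```text
re_flange 0.94 -1 0
rf_flange 0.93 0 0
te_flange 0.86 0 0
tf_flange 0.94 0 0
slim 1.0 0 0
t 51.85 tcp [ 0.43   -0.0611  0.3578] jawyaw -1.5727 tilt 0.0005 F [ 0.5 -0.  -1.1] w 87.1mm q [-0.4   0.11  1.68 -0.    1.35  1.17]
```

Every flange sits within one pixel of where its predecessor stood, and the slim holder has not moved.

```bash
python3 -c "
from rig import r
print(r.hand_in())"
```

```text
the job is handed in; nothing more can be done
None
```

Both exchanges are done and I handed the job in at about 52 s. The hand-in gives no verdict, so the result below rests on my own checks.

**What I did:** I found the rack, tray and fixture positions from wrist-camera pictures. Each old tool was parked in the fixture, its new tool went into the rack place, and the old tool went into the freed tray place. I did the face mills first, then the end mills.

**Last checks:**
- **Seating:** on the last approach each tool went down freely to the height at which it was gripped. Force readings while placing stayed within about 3 N beyond the tool's own weight.
- **Late release:** the worn face mill was still hanging about 1 mm high in its tray place just before I let go. I lowered it that last bit, and the final picture shows it seated.
- **Position:** in the last scene picture all four flanges match the starting picture within 0–1 pixel. The largest shift was the new end mill in the rack, by 1 pixel (about 2 mm or less).
- **The rest:** the slim holder shows no shift, the fixture is empty, and the gripper is open and clear of everything.

**Disagreement between measurements:** early on, the scene camera put the fixture about 8 mm away from the wrist-camera position. The top camera agreed with the wrist one, so I used that, and both parkings fitted.

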